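Square up the corner in the framing jig

ROBOT

A 6-joint arm with a two-finger parallel gripper is mounted at the origin on the work surface. World frame = base frame: x ahead of the robot, y to its left, z up, the work surface at z = 0. Lengths are in m, angles in rad, forces in N, time in s.
With the tool pointing down it reaches from about 0.25 to 0.725 m from the base axis. Payload 4 kg.
Tool frame: the origin (TCP) lies at the very end of the fingers, on their centre line; the grasp point (between the pads) lies 19 mm behind it; x points along the fingers, y is the direction in which the jaws open and shut, and the axes are right-handed (so a half turn about x gives the same grasp; the last joint's range is limited). The gripper opens to 85 mm and grips with 20 to 120 N. Pads are 22 mm wide; open, the fingers measure 114 mm over their backs; the gripper's body (76 mm by 85 mm) begins 54 mm behind the grasp point. The pads swing forward as they close: fully open they stand 13 mm farther back than shut.
Start: joints at [1.152, 0.241, 0.005, 1.335, 0, 1.571], TCP at [0.203, 0.457, 0.231] pointing down, gripper open.
Joint ranges: [-2.72, 2.72], [-1.05, 1.87], [-1.09, 1.28], [-1.99, 2.15], [-1.42, 1.44], [-3.14, 3.14]. Speed limits (rad/s): [2.79, 2.79, 3.14, 3.14, 3.14, 3.14].

INTERFACE

Orientations are given as a unit quaternion [x, y, z, w].
In Python, from cell import r gives the robot as it stands. The module is installed in compiled form; this text tells all that it offers.
- The arm moves only by the tool step_arm, never from a script. Its argument "commands" is a list of rows, each an object with "travel": the shift along the tool's x, y, z in m, a list of three; "roll": the turn about the tool's x in rad; "jaw": the finger opening in m, from 0 to 0.0854. A call has 1 to 8 rows; each row is the pose to reach, as a shift and turn from the pose measured when the call began, along the tool's axes at that moment; what a row does not reach only later rows make up. A row lasts 1/10 s, in which the tool goes at most 50 mm and 8.59 degrees, less where a joint would pass 70% of its speed; a pose out of reach is approached as far as the arm can. A call with a gripper value outside its range is refused whole. The fingers move at their own pace and stop on an object; the grip force is fixed at half the most. Time passes only in rows, so rows that repeat a pose let the fingers close. It gives the time, the measured TCP pose, the force and the opening at its end, in the units of the state.
- r.get_obs(): the state, without advancing time (a new reading comes with each control period).
- r.capture(name): name is "side" or "top" or "wrist"; returns the picture (384x512x3 uint8, blue, green, red); there is no depth.
- r.calibration(name): a dict with "vfov" (degrees; the focal length in pixels is half the picture's height over the tangent of half this angle, whatever the lens; pixels are square), "cx", "cy" (the principal point, pixels), "R" (3x3) and "t" (3): a world point X has camera coordinates R X + t; the wrist camera has in their place "mount" (4x4, takes a point from camera to tool coordinates, whose origin is the TCP and whose axes are the tool frame's). Camera axes: x right, y down, z forward; pixel columns grow to the right and rows downward; lengths in m; the calibration is good to about 2 mm. A picture is of the moment at which its call begins: read the wrist's pose just before it. calibration takes no time and is no camera call.
- r.sign_off(): hands the job in, once; it reports no verdict.
Trained networks look in the newest picture that a camera, given by its name, has taken for a name from the list of things; names that differ only in an ending like _2 or _b are one class to them, and where a whole thing is asked for, a point or a joint stands for the part that bears it (a point fixed in the world has none). Each returns a list of dicts, best first, with "p" (0 to 1); they miss things now and then, are a little off and sometimes report something else, mostly with a low value. They report only what shows in the picture. A call takes as long as a camera call.
- r.search_frame(camera, thing): "bbox" ([centre column, centre row, width, height] in pixels, round what is visible of it).
- r.masks_of(camera, thing): "mask" (384x512 bool, what is visible of it) and "bbox" ([centre column, centre row, width, height] in pixels, round what is visible of it).
- r.landmark_of(camera, thing): "uv" ([column, row] in pixels: a listed point, or the origin of a listed thing).
The state is a dict: "time": time; "joints": joint angles; "qd": joint speeds; "effort": joint torques, N m; "position": TCP position; "eef_rot": TCP orientation; "contact_force": force on the tool from outside, world axes, zero at the start; "ft_torque": the same for the moment, N m; "opening": finger opening in m.
Only numpy, scipy, OpenCV 4.12 (cv2) and the standard library are available. Lean on these libraries where they do the work, as an engineer would, in place of code of your own. Each camera call takes 0.05 s, during which the arm holds its last target.

TASK

Gently swing the guard of the framing jig up and all the way back onto its stop, without ever letting it drop or slam. Then pick up the carpenter's square by its wooden brace and, keeping it flat on the jig's base board, press it into the inside corner of the two timbers until one leg bears firmly against the plate and the other against the stud. Finish still gripping it and pressing it home against both timbers; do not let go, and leave the other things on the bench alone.

Things in the scene. Friction and masses are not known exactly. Their poses are not given: they have to be found in the camera images.
- jig: the framing jig, fixed to the bench: dark plywood base board 300 x 325, 15 thick, with two fixed timbers making a right-angled inside corner and a hinged guard over it. Origin: that inside corner, at bench-top height. The board spans x -250 to +50, y -235 to +90. x points into the plate, y into the stud, z up; the square belongs in the quadrant x<0, y<0.
- corner (a point): the inside corner where the faces of plate and stud meet, at the top of the base board (15 above the bench). Axes as the jig's
- plate: the plate: fixed timber 45 wide, 40 high, 270 long on the base board. Its inner face is the plane jig x = 0 and runs along jig y from -225 to +45. Origin at the corner point on the board top; axes as the jig's
- stud: the stud: fixed timber 45 wide, 40 high, 245 long on the base board. Its inner face is the plane jig y = 0 and runs along jig x from -245 to 0. Origin at the corner point on the board top; axes as the jig's
- guard (a joint): hinge angle of the guard, rad: 0 = closed, level over the corner; 1.92 = swung up past upright, resting on its stop. A clear sheet in a dark steel frame, 172 wide, 175 from hinge to edge, 10 thick, 0.35 kg. The hinge is slightly stiff, but the guard falls shut if let go well below upright; it stays on its stop. More than 2.5 rad/s counts as slamming.
- guard_bar (a point): middle of the guard's round steel handle bar: 12 diameter, 100 long, along jig x, parallel to the hinge; clear gap of 34 between bar and guard edge. 215 from the hinge axis; closed it is 73 above the bench, on the hinge's jig -y side; opening swings it up and over towards jig +y. It can be pinched from above across jig y; the round bar turns in the grip.
- guard_hinge (a point): point on the guard's hinge axis level with the middle of the bar: 73 above the bench; the axis runs along jig x. Axes as the jig's
- square_grip (a point): middle of the square's wooden brace, half-way up (15 above its underside): the place to grip. Brace 18 wide, 30 high, 190 long. Axes of the square: z up, heel (outer corner) at x +80, y +80 from here. The brace runs along (1,-1), so fingers close along (1,1). Free room from brace to legs, towards the heel: 62 in the middle, 51 at 11 to either side.
- square_heel (a point): outer corner (heel) of the square, on its underside. Axes as the square's
- square: the carpenter's square: flat right-angled L of two aluminium legs, each 200 long, 30 wide, 12 thick, with a diagonal wooden brace across; 0.2 to 0.45 kg, lying flat on the bench. Origin under the middle of its brace. From the heel one leg runs to -x, the other to -y; their outer faces are y = +80 and x = +80. Seated in the corner, its axes point as the jig's do.
- hammer: a hammer with a wooden handle, lying on the bench; origin under its middle; bystander, leave alone
- screwdriver: a screwdriver lying on the bench; bystander, leave alone
- tape: a tape measure standing on the bench, 66 x 34 x 62 high; bystander, leave alone
- offcut: a timber offcut 110 x 45 x 40 high lying on the bench; bystander, leave alone
- glue: a white glue bottle 56 across, 150 high, standing on the bench; bystander, leave alone
- screw_tray: an open black tray of screws 150 x 100 x 35 high on the bench; bystander, leave alone

How it is judged:
On the way:
1. the guard is swung up and rests on its stop (value of joint guard above 1.84 rad and velocity of joint guard below 0.2 rad/s), for 0.3 s.
At the end, for the whole second after the job is handed in: Guard within 0.08 rad of its stop; the square flat (2 degrees, 5 mm) on the base board, its heel within 3 mm of the inside corner and its legs within 0.02 rad of the timbers, pressing with more than 1 N on the plate and more than 1 N on the stud while the fingers hold it (more than 2 N) (value of joint guard above 1.84 rad and x of square_heel in the frame of jig between -0.003 and 0.003 m and y of square_heel in the frame of jig between -0.003 and 0.003 m and z of square_heel in the frame of corner below 0.005 m and angle between square_grip's own z axis and vertical below 0.04 rad and angle between the x axis of jig and the x axis of square_grip, either way round below 0.02 rad and contact force between square and plate above 1 N and contact force between square and stud above 1 N and contact force between the fingers and square above 2 N); the arm keeps its last pose, push and grip.
It fails at once if the guard is slammed, flung or dropped (velocity of joint guard above 2.5 rad/s or velocity of joint guard below -2.5 rad/s).
It fails at once if another thing on the bench is disturbed (distance of any of hammer, screwdriver, tape, offcut, glue, screw_tray from where it was at the start of the episode above 0.03 m).
It also fails if it takes over 64 s, if anything falls off the work surface, if the arm or the gripper's body presses on something with over 40 N, if the wrist force passes 120 N, or if a joint passes its speed limit or range.

## Working session

There is one attempt and no reset: what is moved stays moved. The work goes in short steps, Python scripts to look and compute and a tool call to move; the robot and the scene stay as the last step left them, time stands still between calls to the robot, and variables do not carry over. Pictures are saved under pics/ and viewed, and the job is handed in when it is done.

Besides the shell and the picture viewer there is one more tool, called as a command line: name --argument value ..., lists and objects as JSON in quotes. step_arm: Moves the arm, as the interface text tells. Its arguments: {"type":"object","properties":{"commands":{"type":"array"}},"required":["commands"]}

```bash
mkdir -p pics
python3 - <<'E'
from cell import r
import cv2,numpy as np
o=r.get_obs()
for k,v in o.items(): print(k,np.round(v,4))
for c in ("side","top","wrist"):
    im=r.capture(c); cv2.imwrite(f"pics/{c}0.png",im)
    print(c,r.calibration(c))
E
```

```text
time 0.0
joints [1.152  0.2414 0.0037 1.3352 0.     1.5708]
qd [ 0.0007 -0.001   0.0001 -0.0009 -0.0011 -0.001 ]
effort [-0.00000e+00 -3.72321e+01  2.52406e+01  1.69000e-02  1.00000e-04
 -0.00000e+00]
position [0.2031 0.4562 0.2304]
eef_rot [ 0.1462  0.6918 -0.1477  0.6915]
contact_force [-0.2795 -0.238   0.2435]
ft_torque [-0.0094 -0.0174  0.0472]
opening 0.0854
side {'vfov': 42.14309616787654, 'cx': 250.5566859731058, 'cy': 196.7019062113366, 'R': array([[ 0.96902184, -0.24666031, -0.01246478],
       [-0.17479484, -0.64928889, -0.74018288],
       [ 0.1744805 ,  0.71943215, -0.67229006]]), 't': array([-0.57868676,  0.18380773,  1.44591749])}
top {'vfov': 44.4550056375253, 'cx': 258.541308298134, 'cy': 196.7384453677555, 'R': array([[-0.01370408, -0.99966803,  0.02181803],
       [-0.99836982,  0.01247068, -0.05569717],
       [ 0.0554066 , -0.02254574, -0.9982093 ]]), 't': array([0.02389968, 0.59492873, 1.34972589])}
wrist {'vfov': 60.51833383236523, 'cx': 257.1624591096832, 'cy': 188.4715097107191, 'mount': array([[ 2.60742009e-04, -3.21517368e-01,  9.46903646e-01,
        -1.43377169e-01],
       [ 9.99999961e-01, -9.24491977e-06, -2.78501833e-04,
         1.78554433e-03],
       [ 9.82972246e-05,  9.46903682e-01,  3.21517353e-01,
        -8.23233234e-02],
       [ 0.00000000e+00,  0.00000000e+00,  0.00000000e+00,
         1.00000000e+00]])}
```

View pics/side0.png

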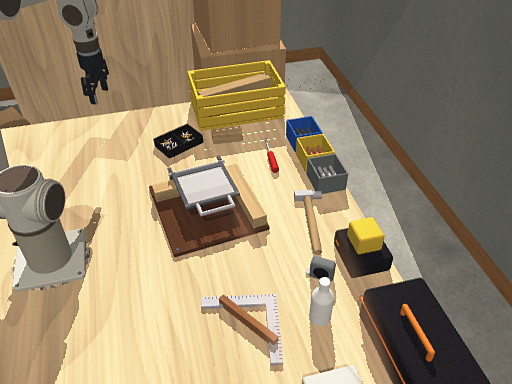

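View pics/top0.png

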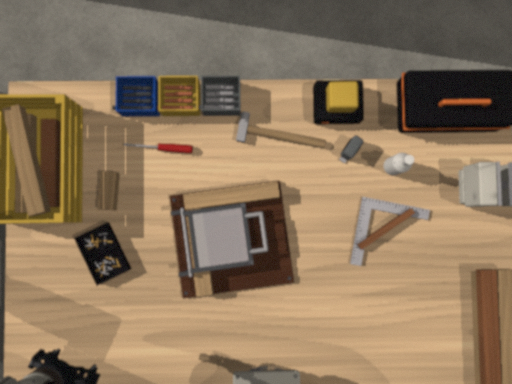

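View pics/wrist0.png

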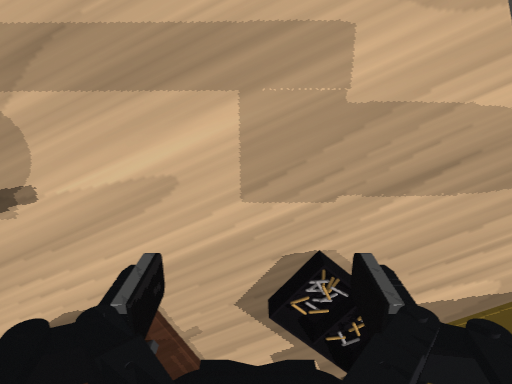

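```bash
cat > h.py <<'E'
from cell import r
import cv2,numpy as np
from scipy.spatial.transform import Rotation as Ro
from scipy.optimize import least_squares
def K(c):
    k=r.calibration(c); f=192/np.tan(np.radians(k['vfov']/2)); return k,f
def ext(c,obs=None):
    k,f=K(c)
    if c!='wrist': return k['R'],k['t'],f,k['cx'],k['cy']
    T=np.eye(4);T[:3,:3]=Ro.from_quat(obs['eef_rot']).as_matrix();T[:3,3]=obs['position']
    M=np.linalg.inv(T@np.array(k['mount'])); return M[:3,:3],M[:3,3],f,k['cx'],k['cy']
def proj(e,X):
    R,t,f,cx,cy=e; p=np.atleast_2d(X)@R.T+t
    return np.c_[cx+f*p[:,0]/p[:,2],cy+f*p[:,1]/p[:,2]]
def ray(e,uv):
    R,t,f,cx,cy=e; d=R.T@np.array([(uv[0]-cx)/f,(uv[1]-cy)/f,1]); return -R.T@t,d/np.linalg.norm(d)
def onz(e,uv,z):
    o,d=ray(e,uv); return o+d*(z-o[2])/d[2]
def tri(obsv):
    A=np.zeros((3,3));b=np.zeros(3)
    for e,uv in obsv:
        o,d=ray(e,uv);P=np.eye(3)-np.outer(d,d);A+=P;b+=P@o
    X=np.linalg.solve(A,b)
    return X,[float(np.linalg.norm(proj(e,X)[0]-uv)) for e,uv in obsv]
E
python3 - <<'E'
from h import *
for c in("side","top"): r.capture(c)
es=ext("side");et=ext("top")
for n in ["jig","corner","guard_bar","guard_hinge","square_grip","square_heel","square","plate","stud"]:
    a=r.landmark_of("side",n);b=r.landmark_of("top",n)
    if a and b:
        X,e=tri([(es,a[0]['uv']),(et,b[0]['uv'])])
        print(n,np.round(X,4),np.round(e,1),a[0]['p'],b[0]['p'],np.round(a[0]['uv'],1),np.round(b[0]['uv'],1))
    else: print(n,a,b)
print(r.get_obs()['time'])
E
```

```text
jig [ 0.5618  0.1933 -0.0106] [0.6 0.7] 0.61 0.74 [225.8 187.3] [198.6 208.6]
corner [0.5631 0.1776 0.0202] [1.7 2. ] 0.73 0.93 [229.1 183.1] [202.5 210.4]
guard_bar [ 0.6232 -0.0535  0.0634] [47.6 49.7] 0.59 0.82 [310.6 223. ] [264.4 231.5]
guard_hinge [0.4765 0.2158 0.069 ] [0.7 0.8] 0.96 0.82 [199.2 169.1] [187.4 240.1]
square_grip [ 0.5342 -0.0155 -0.486 ] [13.3 12.5] 0.78 0.66 [250.1 320.3] [261.1 231.2]
square_heel [ 0.5948 -0.2885  0.0014] [2.4 2.2] 0.61 0.67 [278.5 295.3] [361.1 198. ]
square [ 0.4979 -0.3597  0.0093] [1.7 1.5] 0.83 0.73 [245.9 324. ] [387.4 227. ]
plate [0.5698 0.183  0.0214] [1.2 1.4] 0.6 0.66 [227.8 181.7] [201.1 204.8]
stud [{'uv': [320.4, 320.3], 'p': 0.47}, {'uv': [227.9, 137.5], 'p': 0.43}] []
1.15
```

Run:
```python
from h import *
s=cv2.imread("pics/side0.png");t=cv2.imread("pics/top0.png")
cv2.imwrite("pics/zs.png",cv2.resize(s[150:260,140:280],None,fx=5,fy=5,interpolation=cv2.INTER_CUBIC))
cv2.imwrite("pics/zt.png",cv2.resize(t[175:305,165:300],None,fx=4.5,fy=4.5,interpolation=cv2.INTER_CUBIC))
cv2.imwrite("pics/zs2.png",cv2.resize(s[285:370,195:290],None,fx=6,fy=6,interpolation=cv2.INTER_CUBIC))
cv2.imwrite("pics/zt2.png",cv2.resize(t[190:270,345:435],None,fx=6,fy=6,interpolation=cv2.INTER_CUBIC))
```

```text
(no output)
```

View pics/zs.png

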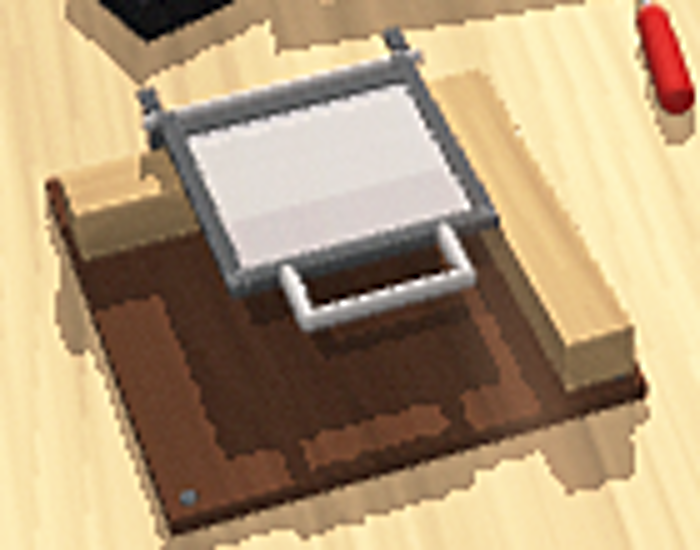

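View pics/zt.png

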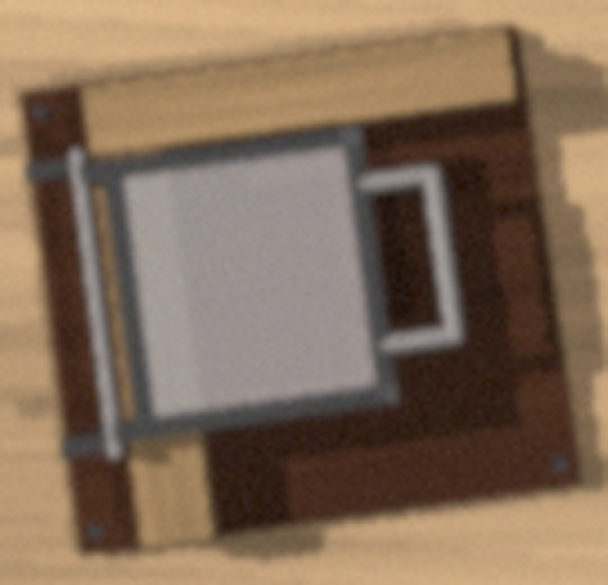

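View pics/zs2.png

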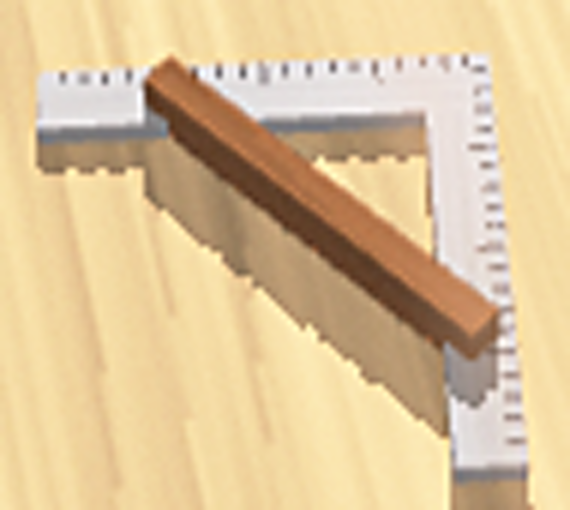

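View pics/zt2.png

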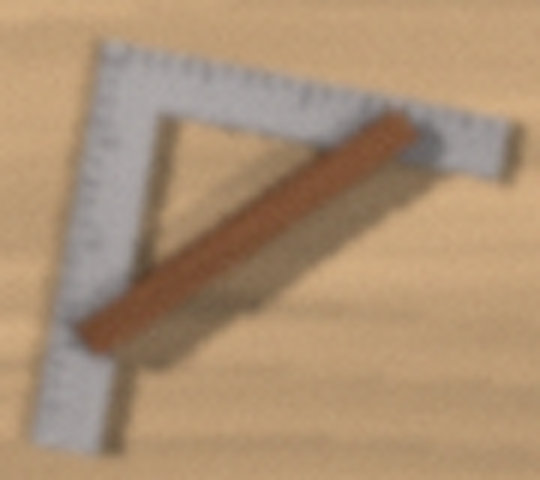

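```bash
cat > fit.py <<'E'
from h import *
es=ext("side");et=ext("top")
T=lambda u,v,s=4.5,o=(165,175):np.array([(u+.5)/s-.5+o[0],(v+.5)/s-.5+o[1]])
S=lambda u,v:T(u,v,5,(140,150))
T2=lambda u,v:T(u,v,6,(345,190))
S2=lambda u,v:T(u,v,6,(195,285))
jig=[(et,T(22,92),(50,90,15)),(et,T(517,27),(50,-235,15)),(et,T(578,485),(-250,-235,15)),(et,T(80,550),(-250,90,15)),
(et,T(517,100),(0,-225,55)),(et,T(512,32),(45,-225,55)),(et,T(212,537),(-245,0,55)),(et,T(135,545),(-245,45,55)),
(es,S(170,525),(-250,-235,15)),(es,S(645,385),(50,-235,15)),(es,S(50,183),(-250,90,15)),(es,S(565,345),(0,-225,55)),(es,S(632,325),(45,-225,55)),(es,S(80,212),(-245,0,55))]
sq=[(et,T2(100,42),(80,80,12)),(et,T2(518,122),(80,-120,12)),(et,T2(500,180),(50,-120,12)),(et,T2(35,443),(-120,80,12)),(et,T2(105,455),(-120,50,12)),(et,T2(165,115),(50,50,12)),
(es,S2(487,57),(80,80,12)),(es,S2(430,117),(50,50,12)),(es,S2(40,75),(-120,80,12)),(es,S2(40,132),(-120,50,12)),(es,S2(525,468),(80,-120,12)),(es,S2(455,470),(50,-120,12))]
def fit(L,x0):
    W=lambda p,q:Ro.from_euler('z',p[3]).apply(np.array(q)/1000)+p[:3]
    fn=lambda p:np.concatenate([proj(e,W(p,q))[0]-uv for e,uv,q in L])
    s=least_squares(fn,x0,loss='soft_l1');return s.x,fn(s.x).reshape(-1,2)
if __name__=="__main__":
    for L,x0 in((jig,[.55,.18,0,.1]),(sq,[.5,-.36,0,-.2])):
        p,res=fit(L,x0);print(np.round(p,4));print(np.round(res,1).tolist())
    print("bar",tri([(et,T(447,254)),(es,S(386,298))]), tri([(et,T(436,172)),(es,S(467,277))]),tri([(et,T(456,338)),(es,S(305,320))]))
    print("hinge ends",tri([(et,T(76,152)),(es,S(413,57))]),tri([(et,T(115,455)),(es,S(152,122))]))
E
python3 fit.py
```

```text
[ 5.670e-01  1.806e-01 -5.000e-04  1.148e-01]
[[-0.5, -1.0], [0.4, -0.7], [0.5, 0.3], [-1.0, 0.8], [0.2, -0.3], [-0.8, -0.9], [-0.5, -0.1], [0.6, 0.2], [-0.6, -0.5], [0.5, 0.1], [-0.8, -0.7], [-0.1, 0.9], [0.5, 1.0], [-1.0, 0.9]]
[ 4.985e-01 -3.530e-01  4.000e-04 -2.093e-01]
[[2.2, -0.4], [-0.8, -0.5], [0.4, -0.1], [0.5, 0.1], [-1.0, 0.1], [-0.5, -0.6], [0.3, -0.0], [-0.8, -0.3], [-0.2, -0.0], [-0.6, -0.1], [0.5, 0.2], [-0.5, 0.4]]
bar (array([0.49602719, 0.00392025, 0.07754019]), [0.18551667897174384, 0.172408558780117]) (array([0.54666213, 0.00993868, 0.07688311]), [0.13203456527568033, 0.12192891412361358]) (array([ 0.44534114, -0.00102681,  0.07663267]), [0.12252358766568715, 0.11453504823404684])
hinge ends (array([0.56097732, 0.23162418, 0.07357893]), [0.49930362332790357, 0.4152113991514999]) (array([0.3795939 , 0.20787227, 0.07553508]), [0.968560829941282, 0.8198113049482548])
```

```bash
cat >> h.py <<'E'
J=np.array([.567,.1806,0]);JY=.1148
jw=lambda x,y,z:Ro.from_euler('z',JY).apply(np.array([x,y,z]))+J
def go(pos,yaw_ydir=None):
    o=r.get_obs();R=Ro.from_quat(o['eef_rot']).as_matrix()
    d=R.T@(np.array(pos)-o['position'])
    roll=0
    if yaw_ydir is not None:
        # tool y projected target direction (cos,sin), mod pi
        v=R.T@np.array([np.cos(yaw_ydir),np.sin(yaw_ydir),0]); roll=np.arctan2(v[2],v[1])
        roll=(roll+np.pi/2)%np.pi-np.pi/2
    return np.round(d,4),round(float(roll),4),o
E
python3 - <<'E'
from h import *
o=r.get_obs();print(np.round(Ro.from_quat(o['eef_rot']).as_matrix(),3),o['joints'])
print(go([.496,.004,.16],np.pi/2+.1148)[:2])
E
```

```text
[[ 0.     0.407  0.914]
 [-0.     0.914 -0.407]
 [-1.     0.     0.   ]] [ 1.15198922e+00  2.40574081e-01  4.98433374e-03  1.33520196e+00
 -1.19235799e-05  1.57077349e+00]
(array([ 0.0713, -0.2946,  0.4515]), -0.5336)
```

step_arm --commands '[{"travel": [0,-0.025,0.04],"roll": -0.05,"jaw": 0.085},{"travel": [0,-0.055,0.085],"roll": -0.12,"jaw": 0.085},{"travel": [0,-0.08,0.125],"roll": -0.19,"jaw": 0.085},{"travel": [0,-0.105,0.165],"roll": -0.25,"jaw": 0.07},{"travel": [0,-0.13,0.205],"roll": -0.31,"jaw": 0.06},{"travel": [0,-0.155,0.245],"roll": -0.38,"jaw": 0.05},{"travel": [0,-0.18,0.28],"roll": -0.44,"jaw": 0.045},{"travel": [0,-0.2,0.31],"roll": -0.5,"jaw": 0.04}]'

```text
time: 1.95
position: [0.4061, 0.1459, 0.2316]
eef_rot: [-0.029, 0.706, 0.029, 0.707]
contact_force: [-0.6, 0.1, 0.4]
opening: 0.04
```

Run:
```python
from h import *
d=go([.496,.004,.16],np.pi/2+.1148);print(d[:2],d[2]['position'],d[2]['joints'],d[2]['opening'],d[2]['time'])
```

```text
(array([ 0.0716, -0.1488,  0.0779]), -0.0325) [0.40606542 0.14592373 0.23156603] [ 3.45108604e-01  1.04379515e-01 -1.60775004e-01  1.30496447e+00
 -1.70001169e-04  2.62817451e-01] 0.04003233214663658 1.95
```

step_arm --commands '[{"travel": [0,-0.04,0.02],"roll": -0.01,"jaw": 0.035},{"travel": [0,-0.08,0.04],"roll": -0.02,"jaw": 0.035},{"travel": [0.02,-0.12,0.06],"roll": -0.03,"jaw": 0.035},{"travel": [0.05,-0.148,0.078],"roll": -0.033,"jaw": 0.035},{"travel": [0.07,-0.149,0.078],"roll": -0.033,"jaw": 0.035}]'

```text
time: 2.45
position: [0.498, 0.0005, 0.16]
eef_rot: [-0.039, 0.706, 0.039, 0.707]
contact_force: [-0.5, 0.2, -0.3]
opening: 0.0352
```

Run:
```python
from h import *
o=r.get_obs();im=r.capture("wrist");cv2.imwrite("pics/w1.png",im)
e=ext("wrist",o)
print(o['position'],o['joints'],o['opening'])
a=r.landmark_of("wrist","guard_bar");print(a)
print(proj(e,[.496,.004,.073]))
if a: print(onz(e,a[0]['uv'],.073))
print(go([.496,.004,.054],np.pi/2+.1148)[:2])
```

```text
[0.49795985 0.00050321 0.15998735] [ 1.56784437e-03  2.78826051e-01 -1.34995459e-01  1.15546545e+00
 -9.14379727e-04 -1.08609193e-01] 0.03517672753833751
[{'uv': [265.7, 195.2], 'p': 0.56}]
[[260.63885075 190.54586891]]
[0.4992301  0.00816004 0.073     ]
(array([0.1044, 0.001 , 0.0028]), -0.0019)
```

View pics/w1.png

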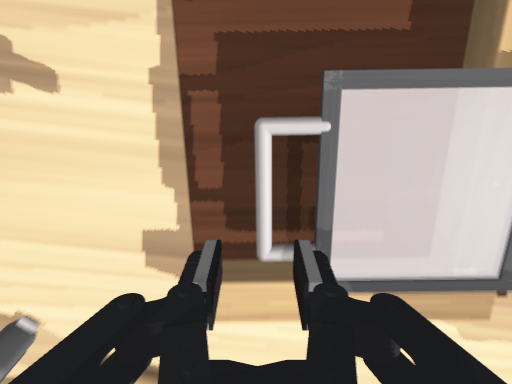

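Run:
```python
from h import *
o=r.get_obs();e=ext("wrist",o)
for uv in((264.5,189),(262.5,128),(267,250)): print(onz(e,uv,.073))
print(go([.496,.006,.055],np.pi/2+.1148)[:2])
```

```text
[0.48928281 0.00890332 0.073     ]
[0.4452404  0.00220478 0.073     ]
[0.53907254 0.01687175 0.073     ]
(array([0.1034, 0.0029, 0.0031]), -0.0019)
```

step_arm --commands '[{"travel": [0.02,0.003,0.0],"roll": 0,"jaw": 0.035},{"travel": [0.045,0.005,0.0],"roll": 0,"jaw": 0.035},{"travel": [0.07,0.006,0.0],"roll": 0,"jaw": 0.035},{"travel": [0.09,0.006,0.0],"roll": 0,"jaw": 0.035},{"travel": [0.103,0.006,0.0],"roll": 0,"jaw": 0.035},{"travel": [0.103,0.006,0.0],"roll": 0,"jaw": 0.035}]'

```text
time: 3.15
position: [0.4915, 0.0095, 0.0549]
eef_rot: [-0.04, 0.709, 0.041, 0.703]
contact_force: [-0.6, -0.2, 0.3]
opening: 0.035
```

Run:
```python
from h import *
im=r.capture("side");cv2.imwrite("pics/s1.png",cv2.resize(im[120:280,120:320],None,fx=4,fy=4,interpolation=cv2.INTER_CUBIC))
o=r.get_obs();print(o['position'],o['contact_force'])
```

```text
[0.49244811 0.00938665 0.05593824] [ 0.35602441  0.26362963 -0.15743743]
```

View pics/s1.png

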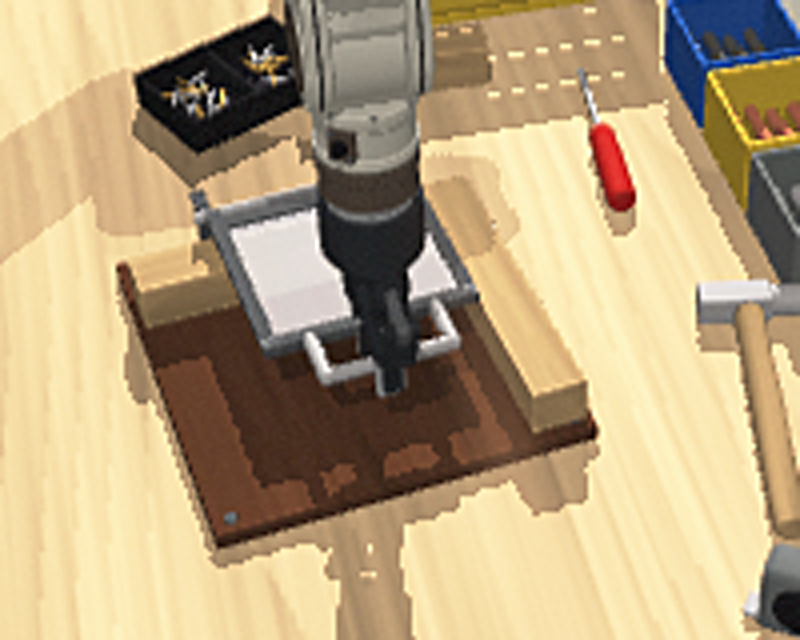

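step_arm --commands '[{"travel": [0,0,0],"roll": 0,"jaw": 0.02},{"travel": [0,0,0],"roll": 0,"jaw": 0.008},{"travel": [0,0,0],"roll": 0,"jaw": 0.004},{"travel": [0,0,0],"roll": 0,"jaw": 0.004},{"travel": [0,0,0],"roll": 0,"jaw": 0.004}]'

```text
time: 3.7
position: [0.4941, 0.0042, 0.0578]
eef_rot: [-0.043, 0.707, 0.035, 0.705]
contact_force: [0.6, -14.7, -0.1]
opening: 0.0101
```

Run:
```python
from h import *
o=r.get_obs()
for k in o: print(k,np.round(o[k],4))
```

```text
time 3.7
joints [ 0.0155  0.3803 -0.2876  0.9061 -0.0113 -0.0957]
qd [-0.0001 -0.0011  0.0016 -0.0004  0.0006 -0.0003]
effort [  7.3877 -39.2161  20.3111   0.2446   4.3682   0.1529]
position [0.4941 0.0042 0.0578]
eef_rot [-0.0432  0.7073  0.0353  0.7047]
contact_force [  0.5951 -14.7171  -0.1065]
ft_torque [-3.0652 -0.1618  0.1207]
opening 0.0101
```

step_arm --commands '[{"travel": [-0.004,0,0],"roll": 0,"jaw": 0.004},{"travel": [-0.013,0,0],"roll": 0,"jaw": 0.004},{"travel": [-0.026,0.0015,0],"roll": 0,"jaw": 0.004},{"travel": [-0.041,0.004,0],"roll": 0,"jaw": 0.004},{"travel": [-0.057,0.008,0],"roll": 0,"jaw": 0.004},{"travel": [-0.073,0.013,0],"roll": 0,"jaw": 0.004},{"travel": [-0.085,0.018,0],"roll": 0,"jaw": 0.004},{"travel": [-0.09,0.0195,0],"roll": 0,"jaw": 0.004}]'

```text
time: 4.5
position: [0.4917, 0.0235, 0.1497]
eef_rot: [-0.045, 0.707, 0.034, 0.705]
contact_force: [-1.7, -4.0, -2.3]
opening: 0.0099
```

```bash
cat > arc.py <<'E'
from h import *
import sys
# hinge estimate; grasp point -> angle
o=r.get_obs();R=Ro.from_quat(o['eef_rot']).as_matrix()
jr=Ro.from_euler('z',JY).as_matrix()
H=np.array([.4941,.0042,.0768])+jr@np.array([0,.215,0]); H[2]=.075
g=o['position']-.019*R[:,0]
v=jr.T@(g-H); th=np.arctan2(v[2],-v[1]);print("th",th,"rad",np.hypot(v[1],v[2]),"x",v[0],"F",o['contact_force'],"T",o['ft_torque'],o['opening'],o['time'])
print("tool y in jig",np.round(jr.T@R[:,1],3),"tool x",np.round(R[:,0],3), o['joints'])
for dt in [float(a) for a in sys.argv[1:]]:
    p=H+jr@np.array([v[0],-.215*np.cos(th+dt),.215*np.sin(th+dt)])
    print(dt,np.round(R.T@(p-g),4))
E
python3 arc.py .02 .06 .12 .19 .27 .35 .42 .45
```

```text
th 0.4471577785287737 rad 0.21660532637120472 x -9.087301188829758e-05 F [-1.67374117 -3.98620527 -2.3200909 ] T [-1.34239679  0.33507566  0.14882704] 0.009909503825821415 4.5
tool y in jig [ 0.003  1.    -0.015] tool x [-0.002 -0.016 -1.   ] [ 0.0571762   0.28016155 -0.16198414  1.13196526 -0.01542692 -0.05408874]
0.02 [-0.0032  0.0033 -0.    ]
0.06 [-0.0109  0.0072 -0.0001]
0.12 [-0.0221  0.0136 -0.0001]
0.19 [-0.0346  0.022  -0.0002]
0.27 [-0.0481  0.0325 -0.0003]
0.35 [-0.0608  0.0442 -0.0004]
0.42 [-0.0711  0.0551 -0.0005]
0.45 [-0.0753  0.06   -0.0005]
```

Swinging nicely. Continue.

step_arm --commands '[{"travel": [-0.003,0.002,0],"roll": 0,"jaw": 0.004},{"travel": [-0.011,0.007,0],"roll": 0,"jaw": 0.004},{"travel": [-0.022,0.0135,0],"roll": 0,"jaw": 0.004},{"travel": [-0.0345,0.022,0],"roll": 0,"jaw": 0.004},{"travel": [-0.048,0.0325,0],"roll": 0,"jaw": 0.004},{"travel": [-0.061,0.044,0],"roll": 0,"jaw": 0.004},{"travel": [-0.071,0.055,0],"roll": 0,"jaw": 0.004},{"travel": [-0.075,0.06,0],"roll": 0,"jaw": 0.004}]'

```text
time: 5.3
position: [0.4847, 0.0809, 0.2275]
eef_rot: [-0.048, 0.706, 0.03, 0.706]
contact_force: [-6.5, -15.4, 13.8]
opening: 0.0098
```

```bash
python3 arc.py .02 .06 .12 .19 .27 .35 .42 .45
```

```text
th 0.8960115707043216 rad 0.21965756260716385 x -0.0005345788005604238 F [ -6.50158353 -15.40710026  13.77633316] T [-3.50234601  1.33404786  0.1046403 ] 0.009782950356783171 5.3
tool y in jig [ 0.005  1.    -0.025] tool x [ 0.    -0.025 -1.   ] [ 0.18048814  0.2286322  -0.0207135   1.32578949 -0.02433691  0.07074272]
0.02 [ 0.0008  0.0063 -0.    ]
0.06 [-0.0044  0.0131 -0.0001]
0.12 [-0.0118  0.0237 -0.0001]
0.19 [-0.0196  0.0366 -0.0002]
0.27 [-0.0274  0.0519 -0.0003]
0.35 [-0.0339  0.0678 -0.0004]
0.42 [-0.0386  0.0821 -0.0005]
0.45 [-0.0403  0.0883 -0.0005]
```

```bash
sed -i 's/H\[2\]=.075/H[2]=.079;H[1]-=.004/' arc.py; python3 arc.py .02 .06 .12 .19 .27 .35 .42 .45
```

```text
th 0.8988327963453463 rad 0.21405258025674503 x -7.638677198765646e-05 F [ -6.50158353 -15.40710026  13.77633316] T [-3.50234601  1.33404786  0.1046403 ] 0.009782950356783171 5.3
tool y in jig [ 0.005  1.    -0.025] tool x [ 0.    -0.025 -1.   ] [ 0.18048814  0.2286322  -0.0207135   1.32578949 -0.02433691  0.07074272]
0.02 [-0.0035  0.0027 -0.    ]
0.06 [-0.0087  0.0095 -0.0001]
0.12 [-0.0161  0.0201 -0.0001]
0.19 [-0.0238  0.033  -0.0002]
0.27 [-0.0315  0.0484 -0.0003]
0.35 [-0.038   0.0643 -0.0004]
0.42 [-0.0426  0.0786 -0.0005]
0.45 [-0.0443  0.0849 -0.0005]
```

step_arm --commands '[{"travel": [-0.0035,0.0025,0],"roll": 0,"jaw": 0.004},{"travel": [-0.0085,0.0095,0],"roll": 0,"jaw": 0.004},{"travel": [-0.016,0.02,0],"roll": 0,"jaw": 0.004},{"travel": [-0.0235,0.033,0],"roll": 0,"jaw": 0.004},{"travel": [-0.0315,0.048,0],"roll": 0,"jaw": 0.004},{"travel": [-0.038,0.064,0],"roll": 0,"jaw": 0.004},{"travel": [-0.0425,0.0785,0],"roll": 0,"jaw": 0.004},{"travel": [-0.0445,0.085,0],"roll": 0,"jaw": 0.004}]'

```text
time: 6.1
position: [0.4742, 0.1673, 0.2726]
eef_rot: [-0.049, 0.706, 0.03, 0.706]
contact_force: [-5.3, -5.7, 7.2]
opening: 0.0094
```

```bash
python3 arc.py .02 .06 .12 .19 .27 .35 .42 .45
```

```text
th 1.3567010018187644 rad 0.21756152335697007 x -0.0006307189432000961 F [-5.32128475 -5.68164909  7.24263368] T [-1.60168357  1.0017252   0.33025132] 0.009396941955285133 6.1
tool y in jig [ 0.003  1.    -0.026] tool x [ 0.001 -0.026 -1.   ] [ 0.35409224  0.23925683  0.10990725  1.44963211 -0.02467626  0.24246616]
0.02 [ 0.0015  0.0048 -0.    ]
0.06 [-0.0002  0.0132 -0.    ]
0.12 [-0.0021  0.026  -0.0001]
0.19 [-0.0034  0.041  -0.0001]
0.27 [-0.0036  0.0582 -0.0002]
0.35 [-0.0024  0.0753 -0.0002]
0.42 [-0.0002  0.0902 -0.0003]
0.45 [ 0.001   0.0965 -0.0003]
```

step_arm --commands '[{"travel": [-0.0015,0.004,0],"roll": 0,"jaw": 0.004},{"travel": [-0.0025,0.0125,0],"roll": 0,"jaw": 0.004},{"travel": [-0.0045,0.0255,0],"roll": 0,"jaw": 0.004},{"travel": [-0.006,0.04,0],"roll": 0,"jaw": 0.004},{"travel": [-0.0065,0.0575,0],"roll": 0,"jaw": 0.004},{"travel": [-0.005,0.0745,0],"roll": 0,"jaw": 0.004},{"travel": [-0.003,0.0895,0],"roll": 0,"jaw": 0.004},{"travel": [-0.0015,0.096,0],"roll": 0,"jaw": 0.004}]'

```text
time: 6.9
position: [0.4616, 0.2651, 0.273]
eef_rot: [-0.049, 0.707, 0.032, 0.705]
contact_force: [-5.7, 0.2, 4.8]
opening: 0.0092
```

```bash
python3 arc.py .02 .04 .06 .08 .1 .12 .14 .16
```

```text
th 1.8115673768470097 rad 0.21932109102543343 x -0.00191553999896766 F [-5.70348364  0.23252437  4.78384562] T [-0.09468507  1.12170712  0.13369617] 0.009229057733559276 6.9
tool y in jig [ 0.001  1.    -0.024] tool x [-0.001 -0.024 -1.   ] [ 0.53276619  0.30341888  0.19689215  1.47710691 -0.02012444  0.41874446]
0.02 [0.0052 0.0033 0.    ]
0.04 [0.0062 0.0074 0.    ]
0.06 [0.0074 0.0116 0.    ]
0.08 [0.0086 0.0157 0.    ]
0.1 [0.0099 0.0198 0.    ]
0.12 [0.0113 0.0239 0.    ]
0.14 [0.0127 0.0279 0.    ]
0.16 [0.0143 0.0319 0.    ]
```

step_arm --commands '[{"travel": [0.0005,0.004,0],"roll": 0,"jaw": 0.004},{"travel": [0.0015,0.008,0],"roll": 0,"jaw": 0.004},{"travel": [0.003,0.012,0],"roll": 0,"jaw": 0.004},{"travel": [0.004,0.016,0],"roll": 0,"jaw": 0.004},{"travel": [0.005,0.02,0],"roll": 0,"jaw": 0.004},{"travel": [0.006,0.023,0],"roll": 0,"jaw": 0.004},{"travel": [0.006,0.023,0],"roll": 0,"jaw": 0.004}]'

```text
time: 7.6
position: [0.4587, 0.2887, 0.2665]
eef_rot: [-0.048, 0.707, 0.033, 0.705]
contact_force: [-2.3, -0.3, -0.9]
opening: 0.0093
```

```bash
python3 arc.py .02 .04 .06
python3 - <<'E'
from h import *
im=r.capture("side");cv2.imwrite("pics/s2.png",cv2.resize(im[60:260,60:320],None,fx=3,fy=3,interpolation=cv2.INTER_CUBIC))
E
```

```text
th 1.9236689393329294 rad 0.22003103514498468 x -0.002038763965956314 F [-2.25455704 -0.31479793 -0.89801942] T [-0.14068672  0.37693681 -0.00643205] 0.009278700055090986 7.6
tool y in jig [ 0.     1.    -0.022] tool x [-0.001 -0.022 -1.   ] [ 0.57173016  0.32502682  0.21025124  1.46913776 -0.01792668  0.45741298]
0.02 [0.0062 0.0024 0.    ]
0.04 [0.0077 0.0064 0.    ]
0.06 [0.0093 0.0104 0.    ]
```

View pics/s2.png

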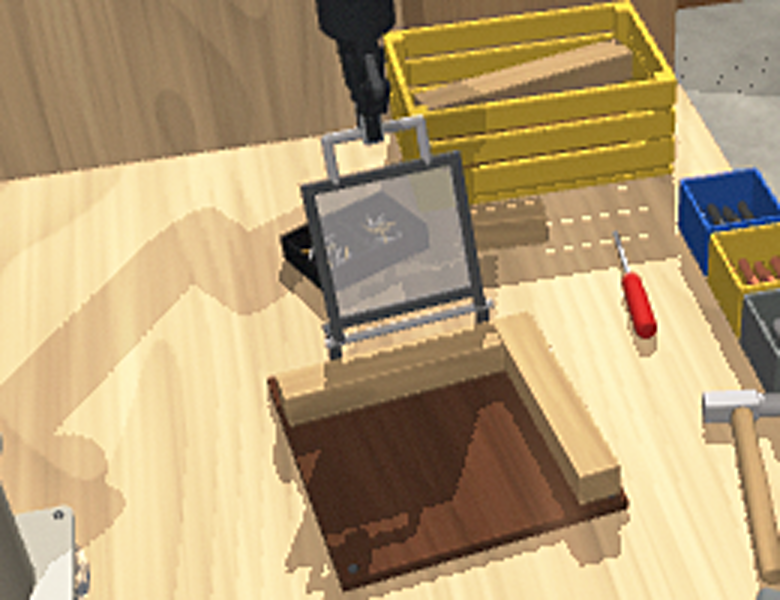

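Push further until contact with the stop shows.

step_arm --commands '[{"travel": [0.001,0.003,0],"roll": 0,"jaw": 0.004},{"travel": [0.002,0.006,0],"roll": 0,"jaw": 0.004},{"travel": [0.003,0.009,0],"roll": 0,"jaw": 0.004},{"travel": [0.003,0.009,0],"roll": 0,"jaw": 0.004},{"travel": [0.003,0.009,0],"roll": 0,"jaw": 0.004}]'

```text
time: 8.15
position: [0.4585, 0.2905, 0.2658]
eef_rot: [-0.051, 0.706, 0.027, 0.706]
contact_force: [-2.5, -20.1, 13.7]
opening: 0.0095
```

```bash
python3 arc.py .02 .04 .06
```

```text
th 1.933679357014462 rad 0.22008755992230392 x -0.002054219664613546 F [ -2.46165344 -20.07378205  13.71816003] T [-4.61813856  0.57716993  0.08044004] 0.009469471286313508 8.15
tool y in jig [ 0.005  0.999 -0.035] tool x [ 0.003 -0.035 -0.999] [ 0.58180537  0.32986486  0.21493695  1.4726404  -0.03056838  0.47192564]
0.02 [ 0.0062  0.0024 -0.    ]
0.04 [ 0.0077  0.0064 -0.    ]
0.06 [ 0.0093  0.0104 -0.    ]
```

step_arm --commands '[{"travel": [0,0,0],"roll": 0,"jaw": 0.004},{"travel": [0,0,0],"roll": 0,"jaw": 0.012},{"travel": [0,0,0],"roll": 0,"jaw": 0.02},{"travel": [0,0,0],"roll": 0,"jaw": 0.03},{"travel": [0,0,0],"roll": 0,"jaw": 0.03},{"travel": [-0.01,0,0],"roll": 0,"jaw": 0.03},{"travel": [-0.03,0,0],"roll": 0,"jaw": 0.03},{"travel": [-0.06,0,0],"roll": 0,"jaw": 0.03}]'

```text
time: 8.95
position: [0.4577, 0.2925, 0.3256]
eef_rot: [-0.052, 0.707, 0.026, 0.705]
contact_force: [0.0, -0.9, 0.0]
opening: 0.0301
```

Run:
```python
from h import *
im=r.capture("side");cv2.imwrite("pics/s3.png",cv2.resize(im[60:260,60:320],None,fx=3,fy=3,interpolation=cv2.INTER_CUBIC))
o=r.get_obs();print(o['position'],o['contact_force'],o['joints'])
# square brace grip: close along (1,1) of square
p=[.4985,-.353,.2]
print(go(p,-.2093+np.pi/4)[:2],go(p,-.2093+np.pi/4)[2]['joints'][5])
```

```text
[0.45943404 0.29373719 0.33208629] [-0.08361325  0.2871371   3.89632372] [ 0.58573774  0.3270259   0.38066853  1.63342801 -0.03034794  0.47543513]
(array([ 0.1519, -0.6427, -0.0333]), 1.1053) 0.47543513165487256
```

View pics/s3.png

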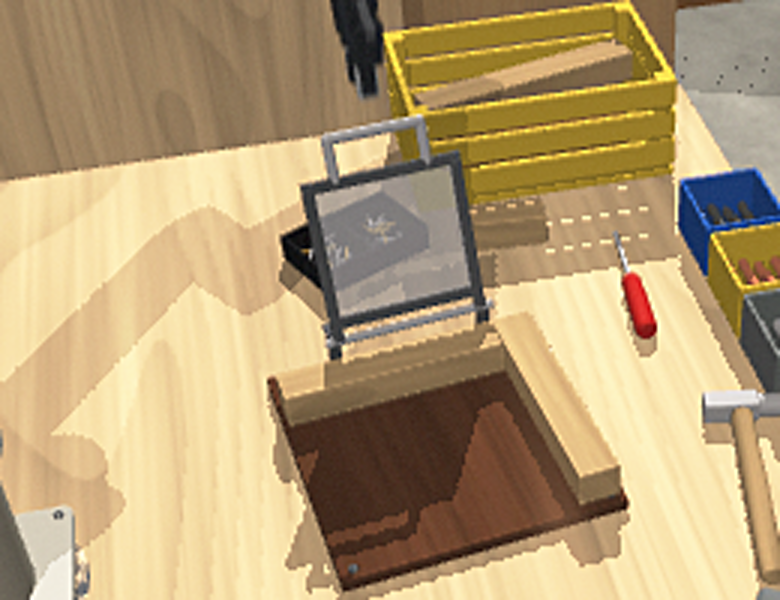

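step_arm --commands '[{"travel": [-0.01,-0.03,0],"roll": 0.05,"jaw": 0.03},{"travel": [-0.01,-0.075,0],"roll": 0.15,"jaw": 0.03},{"travel": [-0.01,-0.12,-0.005],"roll": 0.28,"jaw": 0.03},{"travel": [-0.01,-0.165,-0.01],"roll": 0.4,"jaw": 0.03},{"travel": [-0.005,-0.21,-0.01],"roll": 0.52,"jaw": 0.04},{"travel": [0,-0.255,-0.015],"roll": 0.65,"jaw": 0.05},{"travel": [0.02,-0.3,-0.015],"roll": 0.78,"jaw": 0.055},{"travel": [0.04,-0.345,-0.02],"roll": 0.9,"jaw": 0.06}]'

```text
time: 9.8
position: [0.4789, -0.0541, 0.3037]
eef_rot: [0.265, 0.643, -0.282, 0.661]
contact_force: [0.5, 0.5, 0.3]
opening: 0.0602
```

Run:
```python
from h import *
p=[.4985-.02,-.353,.2]
d=go(p,-.2093+np.pi/4);print(d[:2],d[2]['position'],d[2]['joints'])
```

```text
(array([ 0.1127, -0.2085,  0.2096]), 0.2006) [ 0.47891175 -0.05408504  0.30365772] [-0.09415505  0.17170267  0.10432596  1.48726697 -0.02906541  0.69982481]
```

step_arm --commands '[{"travel": [0.01,-0.03,0.03],"roll": 0.03,"jaw": 0.06},{"travel": [0.03,-0.065,0.065],"roll": 0.07,"jaw": 0.06},{"travel": [0.05,-0.1,0.1],"roll": 0.1,"jaw": 0.06},{"travel": [0.07,-0.135,0.135],"roll": 0.14,"jaw": 0.06},{"travel": [0.09,-0.17,0.17],"roll": 0.17,"jaw": 0.06},{"travel": [0.105,-0.195,0.196],"roll": 0.2,"jaw": 0.06},{"travel": [0.112,-0.208,0.209],"roll": 0.2,"jaw": 0.06},{"travel": [0.112,-0.208,0.209],"roll": 0.2,"jaw": 0.06}]'

```text
time: 10.6
position: [0.4777, -0.3546, 0.1992]
eef_rot: [0.331, 0.612, -0.346, 0.629]
contact_force: [0.0, 0.5, -0.2]
opening: 0.0603
```

Run:
```python
from h import *
o=r.get_obs();im=r.capture("wrist")
e=ext("wrist",o)
a=r.landmark_of("wrist","square_grip");b=r.landmark_of("wrist","square_heel");print(a,b)
W=lambda q:Ro.from_euler('z',-.2093).apply(np.array(q)/1000)+np.array([.4985,-.353,0])
Q=[(80,80,12),(80,-120,12),(50,-120,12),(50,50,12),(-120,50,12),(-120,80,12),(0,0,15),(0,0,30)]
for q in Q:
    u=proj(e,W(q))[0];print(q,u)
    cv2.drawMarker(im,(int(u[0]),int(u[1])),(0,0,255),0,8)
cv2.imwrite("pics/w2.png",im)
print(go([.4985,-.353,.1],-.2093+np.pi/4)[:2],o['position'],Ro.from_quat(o['eef_rot']).as_matrix()[:,0])
```

```text
[{'uv': [279.0, 165.5], 'p': 0.91}] [{'uv': [381.7, 165.1], 'p': 0.87}]
(80, 80, 12) [383.88105662 165.6430906 ]
(80, -120, 12) [248.82586253 280.1175019 ]
(50, -120, 12) [230.41693936 264.83532005]
(50, 50, 12) [342.77015378 165.6916276 ]
(-120, 50, 12) [221.9907934  38.910896 ]
(-120, 80, 12) [244.91889334  12.58920192]
(0, 0, 15) [274.55278502 166.60822428]
(0, 0, 30) [275.19740864 171.00495793]
(array([0.1018, 0.0159, 0.0086]), 0.0017) [ 0.47766956 -0.35460461  0.19915088] [ 0.01157379 -0.02950954 -0.99949749]
```

View pics/w2.png

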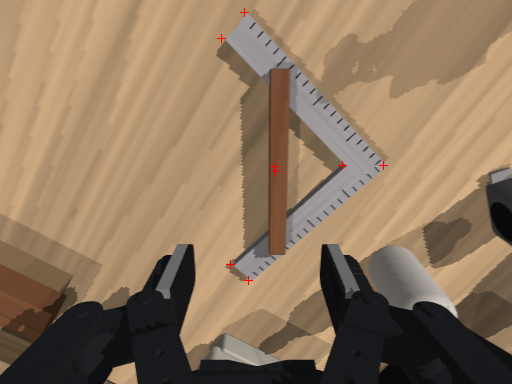

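Run:
```python
from fit import *
o=r.get_obs();e=ext("wrist",o)
# bring mm z offsets: wrist-only & joint
wp=[((382,164),(80,80,12)),((245,13),(-120,80,12)),((227,37),(-120,50,12)),((247,281),(80,-120,12)),((231,266),(50,-120,12)),((279,165),(0,0,30))]
w=[(e,np.array(a,float),q) for a,q in wp]
for L in(w,w+sq):
    W=lambda p,q:Ro.from_euler('z',p[2]).apply(np.array(q)/1000)+np.array([p[0],p[1],0])
    fn=lambda p:np.concatenate([proj(c,W(p,q))[0]-uv for c,uv,q in L])
    s=least_squares(fn,[.4985,-.353,-.209],loss='soft_l1');print(s.x,np.round(fn(s.x).reshape(-1,2),1).tolist())
g=r.masks_of("top","glue") if 0 else None
print("glue cap",onz(et,(407,160),.15),onz(et,(390,165),.03), tri([(et,(407,159)),(es,(325,282))]))
print(go([*s.x[:2],.1],s.x[2]+np.pi/4)[:2])
```

```text
[ 0.50035904 -0.34904319 -0.20779338] [[1.4, 0.7], [1.0, -1.0], [-3.9, 1.1], [1.9, -2.8], [-0.4, -3.0], [-3.4, 4.7]]
[ 0.4996611  -0.3502781  -0.20985123] [[0.1, 1.5], [-0.1, -0.2], [-5.0, 1.8], [0.6, -2.4], [-1.6, -2.6], [-4.7, 5.3], [1.2, -0.8], [-1.8, -0.8], [-0.6, -0.5], [-0.5, -0.3], [-2.0, -0.3], [-1.5, -1.0], [0.4, -0.8], [-0.6, -1.1], [0.1, -0.9], [-0.3, -1.0], [0.6, -0.9], [-0.3, -0.6]]
glue cap [ 0.68043723 -0.37604214  0.15      ] [ 0.68205774 -0.36707352  0.03      ] (array([ 0.68557736, -0.37928383,  0.14195857]), [0.539449020314632, 0.5972237386149002])
(array([0.1018, 0.0183, 0.007 ]), 0.0022)
```

Run:
```python
from h import *
for z in(.1,.05,.006):print(go([.4997,-.3505,z],-.2095+np.pi/4)[:2])
```

```text
(array([0.1018, 0.0183, 0.0072]), 0.0019)
(array([0.1518, 0.0185, 0.0055]), 0.0019)
(array([0.1957, 0.0187, 0.0041]), 0.0019)
```

step_arm --commands '[{"travel": [0.03,0.006,0.002],"roll": 0,"jaw": 0.06},{"travel": [0.06,0.012,0.004],"roll": 0,"jaw": 0.055},{"travel": [0.09,0.0185,0.006],"roll": 0,"jaw": 0.05},{"travel": [0.12,0.0185,0.006],"roll": 0,"jaw": 0.05},{"travel": [0.14,0.0185,0.006],"roll": 0,"jaw": 0.05},{"travel": [0.15,0.0185,0.0055],"roll": 0,"jaw": 0.05},{"travel": [0.15,0.0185,0.0055],"roll": 0,"jaw": 0.05}]'

```text
time: 11.45
position: [0.4996, -0.3487, 0.0514]
eef_rot: [0.329, 0.613, -0.343, 0.631]
contact_force: [0.1, -0.6, 1.0]
opening: 0.05
```

Run:
```python
from h import *
o=r.get_obs();im=r.capture("wrist");cv2.imwrite("pics/w3.png",im)
d=go([.4997,-.3505,.006],-.2095+np.pi/4);print(d[:2],d[2]['position'],d[2]['contact_force'])
```

```text
(array([ 0.0466, -0.0008, -0.0011]), 0.0035) [ 0.50032794 -0.34954973  0.05263035] [ 0.5138365  -0.51847544 -0.10859349]
```

View pics/w3.png

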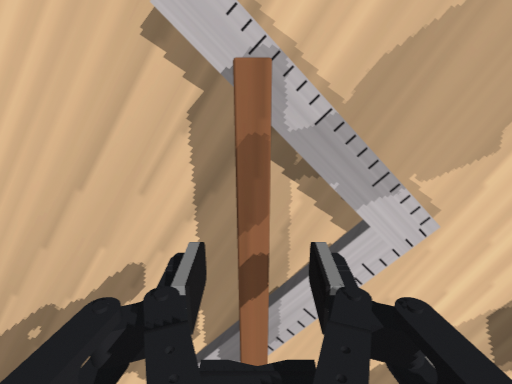

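step_arm --commands '[{"travel": [0.02,-0.001,-0.001],"roll": 0.003,"jaw": 0.05},{"travel": [0.035,-0.001,-0.001],"roll": 0.003,"jaw": 0.05},{"travel": [0.043,-0.001,-0.001],"roll": 0.003,"jaw": 0.05},{"travel": [0.046,-0.001,-0.001],"roll": 0.003,"jaw": 0.05},{"travel": [0.046,-0.001,-0.001],"roll": 0.003,"jaw": 0.03},{"travel": [0.046,-0.001,-0.001],"roll": 0.003,"jaw": 0.012},{"travel": [0.046,-0.001,-0.001],"roll": 0.003,"jaw": 0.01},{"travel": [0.046,-0.001,-0.001],"roll": 0.003,"jaw": 0.01}]'

```text
time: 12.3
position: [0.5002, -0.3513, 0.008]
eef_rot: [0.33, 0.611, -0.344, 0.632]
contact_force: [-1.4, -0.1, 5.8]
opening: 0.0174
```

```bash
cat > st.py <<'E'
from h import *
o=r.get_obs();R=Ro.from_quat(o['eef_rot']).as_matrix()
print(o['time'],"pos",np.round(o['position'],4),"F",np.round(o['contact_force'],1),"T",np.round(o['ft_torque'],2),"open",round(o['opening'],4))
print("toolx",np.round(R[:,0],3),"yaw_y",round(float(np.arctan2(R[1,1],R[0,1])),4),np.round(o['joints'],3))
E
python3 st.py
```

```text
12.3 pos [ 0.5002 -0.3513  0.008 ] F [-1.4 -0.1  5.8] T [ 0.03  0.29 -0.01] open 0.0174
toolx [ 0.017 -0.032 -0.999] yaw_y 0.576 [-0.604  0.611 -0.044  0.884 -0.017  0.391]
```

step_arm --commands '[{"travel": [-0.005,0,0],"roll": 0,"jaw": 0.01},{"travel": [-0.02,0,0],"roll": 0,"jaw": 0.01},{"travel": [-0.04,0,0],"roll": 0,"jaw": 0.01},{"travel": [-0.06,0,0],"roll": 0,"jaw": 0.01},{"travel": [-0.065,0,0],"roll": 0,"jaw": 0.01}]'

```text
time: 12.8
position: [0.5002, -0.3498, 0.0749]
eef_rot: [0.33, 0.61, -0.344, 0.633]
contact_force: [1.0, -0.4, -2.9]
opening: 0.0165
```

```bash
python3 st.py
python3 - <<'E'
from h import *
print(jw(-.1,-.1,.075),go(jw(-.1,-.1,.075),JY+np.pi/4)[:2])
E
```

```text
12.8 pos [ 0.5002 -0.3498  0.0749] F [ 1.  -0.4 -2.9] T [-0.07  0.03  0.  ] open 0.0165
toolx [ 0.019 -0.034 -0.999] yaw_y 0.5761 [-0.602  0.535  0.021  1.022 -0.017  0.392]
[0.47911303 0.06980343 0.075     ] (array([-0.0146,  0.2109, -0.3631]), -0.3238)
```

step_arm --commands '[{"travel": [0,0.006,-0.01],"roll": -0.01,"jaw": 0.01},{"travel": [-0.001,0.02,-0.034],"roll": -0.03,"jaw": 0.01},{"travel": [-0.003,0.037,-0.064],"roll": -0.06,"jaw": 0.01},{"travel": [-0.004,0.056,-0.096],"roll": -0.09,"jaw": 0.01},{"travel": [-0.005,0.075,-0.129],"roll": -0.12,"jaw": 0.01},{"travel": [-0.007,0.094,-0.162],"roll": -0.15,"jaw": 0.01},{"travel": [-0.008,0.11,-0.189],"roll": -0.17,"jaw": 0.01},{"travel": [-0.008,0.116,-0.2],"roll": -0.18,"jaw": 0.01}]'

```text
time: 13.6
position: [0.4864, -0.1151, 0.0735]
eef_rot: [0.27, 0.64, -0.287, 0.659]
contact_force: [0.6, -0.6, -2.5]
opening: 0.0168
```

```bash
python3 st.py
python3 - <<'E'
from h import *
print(jw(-.1,-.1,.075),go(jw(-.1,-.1,.075),JY+np.pi/4)[:2])
E
```

```text
13.6 pos [ 0.4864 -0.1151  0.0735] F [ 0.6 -0.6 -2.5] T [-0.05  0.05  0.01] open 0.0168
toolx [ 0.016 -0.032 -0.999] yaw_y 0.7607 [-0.216  0.353 -0.281  0.915 -0.028  0.594]
[0.47911303 0.06980343 0.075     ] (array([-0.0075,  0.1221, -0.1388]), -0.1391)
```

step_arm --commands '[{"travel": [0,0.006,-0.007],"roll": -0.01,"jaw": 0.01},{"travel": [-0.002,0.02,-0.023],"roll": -0.03,"jaw": 0.01},{"travel": [-0.003,0.04,-0.046],"roll": -0.05,"jaw": 0.01},{"travel": [-0.005,0.06,-0.069],"roll": -0.075,"jaw": 0.01},{"travel": [-0.006,0.08,-0.092],"roll": -0.1,"jaw": 0.01},{"travel": [-0.007,0.1,-0.115],"roll": -0.12,"jaw": 0.01},{"travel": [-0.008,0.115,-0.131],"roll": -0.135,"jaw": 0.01},{"travel": [-0.008,0.122,-0.139],"roll": -0.139,"jaw": 0.01}]'

```text
time: 14.4
position: [0.4787, 0.0711, 0.0751]
eef_rot: [0.223, 0.659, -0.241, 0.677]
contact_force: [0.0, 0.6, -2.7]
opening: 0.017
```

```bash
python3 st.py
python3 - <<'E'
from h import *
for z in (.04,.023): print(jw(-.1,-.1,z),go(jw(-.1,-.1,z),JY+np.pi/4)[:2])
for c in("side","top"):
    im=r.capture(c);cv2.imwrite(f"pics/{c}4.png",cv2.resize(im[130:310,120:330],None,fx=3.5,fy=3.3,interpolation=cv2.INTER_CUBIC))
E
```

```text
14.4 pos [0.4787 0.0711 0.0751] F [ 0.   0.6 -2.7] T [ 0.01 -0.01  0.03] open 0.017
toolx [ 0.015 -0.032 -0.999] yaw_y 0.9013 [ 0.169  0.332 -0.307  0.921 -0.034  0.838]
[0.47911303 0.06980343 0.04      ] (array([ 0.0351, -0.0002,  0.    ]), 0.0015)
[0.47911303 0.06980343 0.023     ] (array([ 0.0521,  0.    , -0.0005]), 0.0015)
```

View pics/side4.png

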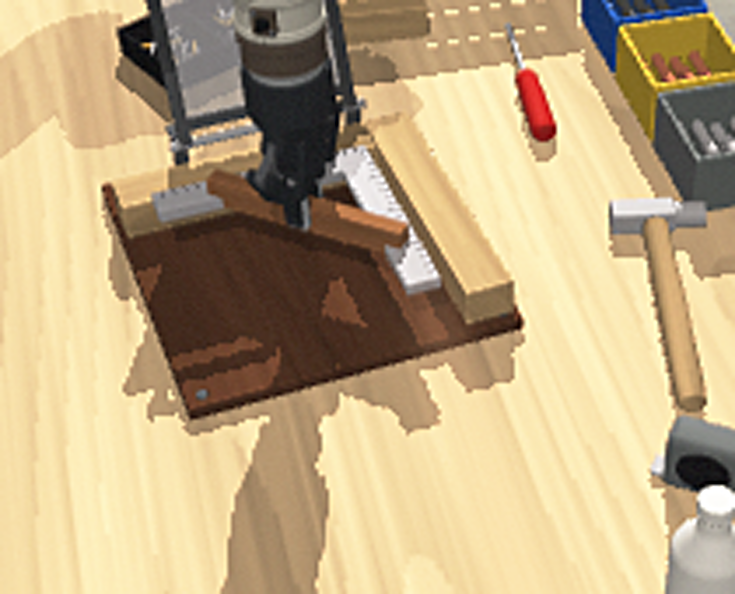

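View pics/top4.png

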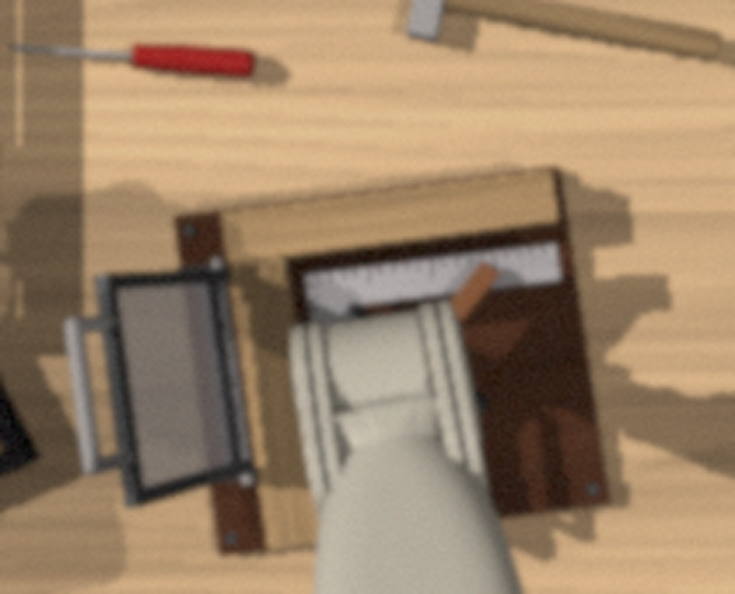

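step_arm --commands '[{"travel": [0.01,0,0],"roll": 0.001,"jaw": 0.01},{"travel": [0.025,0,0],"roll": 0.001,"jaw": 0.01},{"travel": [0.038,0,0],"roll": 0.001,"jaw": 0.01},{"travel": [0.045,0,0],"roll": 0.001,"jaw": 0.01},{"travel": [0.049,0,0],"roll": 0.001,"jaw": 0.01},{"travel": [0.051,0,0],"roll": 0.001,"jaw": 0.01},{"travel": [0.053,0,0],"roll": 0.001,"jaw": 0.01},{"travel": [0.053,0,0],"roll": 0.001,"jaw": 0.01}]'

```text
time: 15.3
position: [0.4798, 0.0682, 0.0233]
eef_rot: [0.224, 0.658, -0.242, 0.677]
contact_force: [-1.5, -2.4, 4.5]
opening: 0.0167
```

```bash
python3 st.py
python3 - <<'E'
from h import *
for z in (.022,): print(go(jw(-.08,-.08,z),JY+np.pi/4)[:2])
im=r.capture("side");cv2.imwrite(f"pics/side5.png",cv2.resize(im[150:260,130:280],None,fx=5,fy=5,interpolation=cv2.INTER_CUBIC))
E
```

```text
15.3 pos [0.4798 0.0682 0.0233] F [-1.5 -2.4  4.5] T [-0.09  0.35  0.08] open 0.0167
toolx [ 0.017 -0.032 -0.999] yaw_y 0.8995 [ 0.163  0.403 -0.367  0.79  -0.035  0.834]
(array([ 0.0008,  0.0291, -0.0016]), -0.0002)
```

View pics/side5.png

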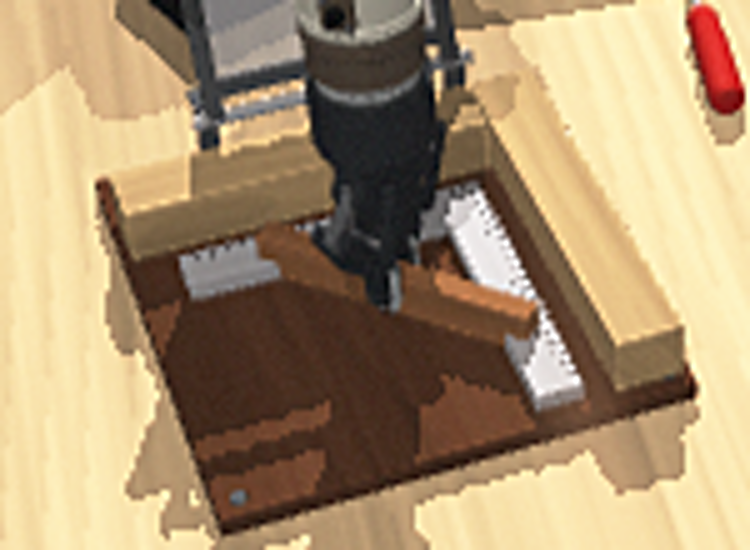

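step_arm --commands '[{"travel": [0.0,0.004,0],"roll": 0,"jaw": 0.01},{"travel": [0.0,0.009,0],"roll": 0,"jaw": 0.01},{"travel": [0.0,0.014,0],"roll": 0,"jaw": 0.01},{"travel": [0.0,0.018,0],"roll": 0,"jaw": 0.01},{"travel": [0.0,0.021,0],"roll": 0,"jaw": 0.01},{"travel": [0.0,0.023,0],"roll": 0,"jaw": 0.01},{"travel": [0.0,0.023,0],"roll": 0,"jaw": 0.01}]'

```text
time: 16.05
position: [0.4948, 0.0866, 0.0232]
eef_rot: [0.224, 0.658, -0.241, 0.677]
contact_force: [-1.8, -2.4, 4.5]
opening: 0.0167
```

```bash
cat > jf.py <<'E'
from h import *
o=r.get_obs();jr=Ro.from_euler('z',JY).as_matrix();R=Ro.from_quat(o['eef_rot']).as_matrix()
print("TCP in jig mm",np.round((jr.T@(o['position']-J))*1000,1),"F jig",np.round(jr.T@o['contact_force'],1),"T jig",np.round(jr.T@o['ft_torque'],2),"toolx jig",np.round(jr.T@R[:,0],3),"yaw err",round(float(np.arctan2(R[1,1],R[0,1])-JY-np.pi/4),4))
E
python3 st.py; python3 jf.py
```

```text
16.05 pos [0.4948 0.0866 0.0232] F [-1.8 -2.4  4.5] T [-0.11 -0.03 -0.01] open 0.0167
toolx [ 0.018 -0.032 -0.999] yaw_y 0.8997 [ 0.194  0.431 -0.32   0.809 -0.035  0.865]
TCP in jig mm [-82.5 -85.1  23.2] F jig [-2.1 -2.2  4.5] T jig [-0.12 -0.01 -0.01] toolx jig [ 0.014 -0.034 -0.999] yaw err -0.0005
```

Free-sliding friction baseline about −2 N on each axis. Creep into contact.

step_arm --commands '[{"travel": [0.0,0.002,0],"roll": 0,"jaw": 0.01},{"travel": [0.0,0.004,0],"roll": 0,"jaw": 0.01},{"travel": [0.0,0.006,0],"roll": 0,"jaw": 0.01},{"travel": [0.0,0.008,0],"roll": 0,"jaw": 0.01},{"travel": [0.0,0.008,0],"roll": 0,"jaw": 0.01}]'

```text
time: 16.55
position: [0.4953, 0.0878, 0.023]
eef_rot: [0.221, 0.659, -0.247, 0.675]
contact_force: [-12.0, -16.9, 15.7]
opening: 0.0166
```

```bash
python3 st.py; python3 jf.py
```

```text
16.55 pos [0.4953 0.0878 0.023 ] F [-12.  -16.9  15.7] T [-2.63  1.66 -0.06] open 0.0166
toolx [ 0.01  -0.042 -0.999] yaw_y 0.8967 [ 0.202  0.439 -0.307  0.824 -0.044  0.875]
TCP in jig mm [-81.8 -84.   23. ] F jig [-13.8 -15.5  15.7] T jig [-2.42  1.95 -0.06] toolx jig [ 0.005 -0.043 -0.999] yaw err -0.0035
```

```bash
python3 - <<'E'
from h import *
for c,b in(("side",(140,150,280,260)),("top",(165,175,300,305))):
    im=r.capture(c);cv2.imwrite(f"pics/{c}6.png",cv2.resize(im[b[1]:b[3],b[0]:b[2]],None,fx=4.5,fy=4.5,interpolation=cv2.INTER_CUBIC))
im=r.capture("wrist");cv2.imwrite("pics/wrist6.png",im)
E
python3 jf.py
```

```text
TCP in jig mm [-81.8 -84.   23. ] F jig [-13.7 -15.6  15.3] T jig [-2.39  1.88 -0.09] toolx jig [ 0.005 -0.043 -0.999] yaw err -0.0037
```

View pics/side6.png

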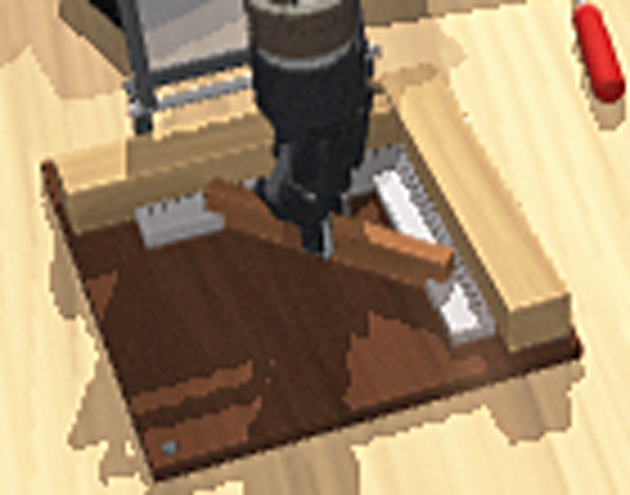

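View pics/top6.png

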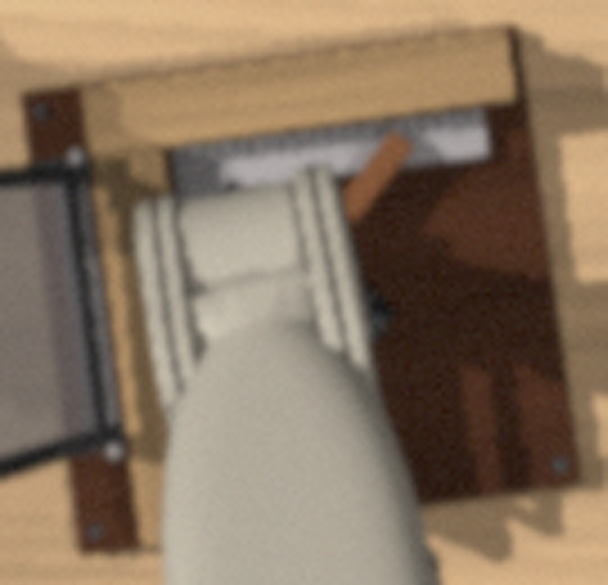

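View pics/wrist6.png

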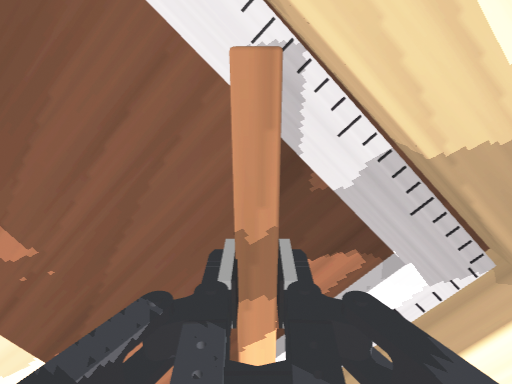

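Run:
```python
import cv2
im=cv2.imread("pics/wrist6.png")
cv2.imwrite("pics/wz.png",cv2.resize(im[0:130,240:400],None,fx=4.6,fy=4.6,interpolation=cv2.INTER_CUBIC))
cv2.imwrite("pics/wz2.png",cv2.resize(im[200:330,380:512],None,fx=4.6,fy=4.6,interpolation=cv2.INTER_CUBIC))
```

```text
(no output)
```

View pics/wz.png

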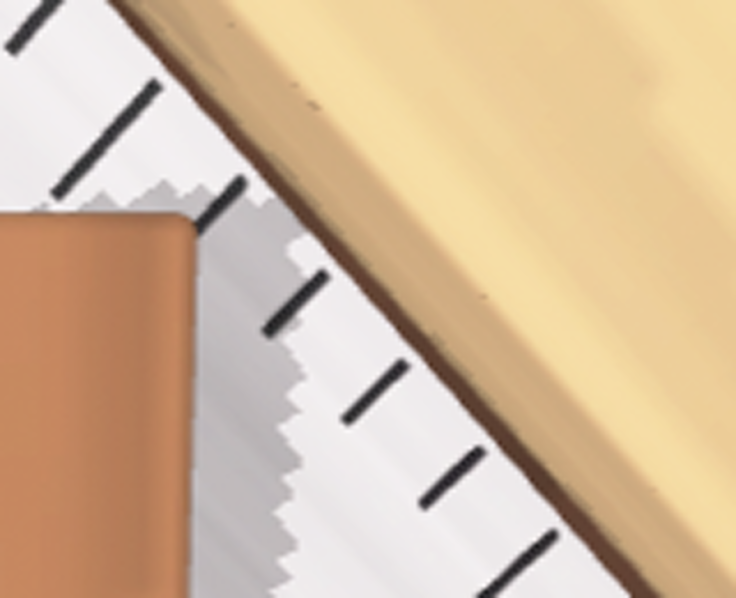

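View pics/wz2.png

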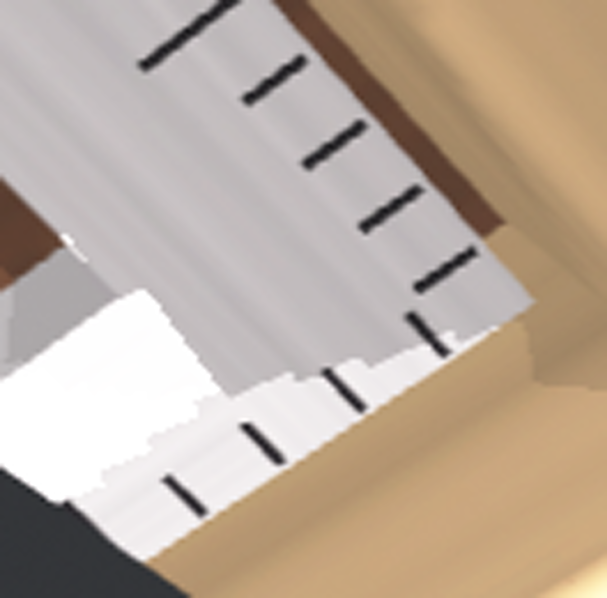

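step_arm --commands '[{"travel": [0.0,0.0,0],"roll": 0,"jaw": 0.01},{"travel": [0.0,0.0015,-0.0015],"roll": -0.003,"jaw": 0.01},{"travel": [0.0,0.003,-0.003],"roll": -0.006,"jaw": 0.01},{"travel": [0.0,0.0045,-0.0045],"roll": -0.006,"jaw": 0.01},{"travel": [0.0,0.0045,-0.0045],"roll": -0.006,"jaw": 0.01}]'

```text
time: 17.2
position: [0.4952, 0.0898, 0.0239]
eef_rot: [0.217, 0.657, -0.248, 0.677]
contact_force: [-3.0, -17.0, 12.3]
opening: 0.0166
```

```bash
python3 jf.py
python3 - <<'E'
from h import *
im=r.capture("wrist");cv2.imwrite("pics/wrist7.png",im)
cv2.imwrite("pics/wz3.png",np.hstack([cv2.resize(im[0:130,240:372],None,fx=3,fy=3,interpolation=cv2.INTER_CUBIC),cv2.resize(im[200:330,380:512],None,fx=3,fy=3,interpolation=cv2.INTER_CUBIC)]))
E
```

```text
TCP in jig mm [-81.7 -82.   23.9] F jig [ -4.9 -16.5  12.3] T jig [-2.51  0.37 -0.12] toolx jig [ 0.006 -0.052 -0.999] yaw err -0.0011
```

View pics/wz3.png

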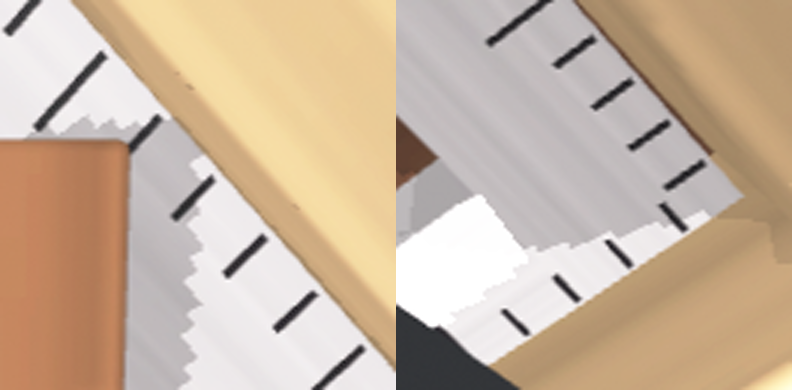

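step_arm --commands '[{"travel": [0.0,0.0,0],"roll": 0,"jaw": 0.01},{"travel": [0.0,0.0,0],"roll": 0,"jaw": 0.01}]'

```text
time: 17.45
position: [0.4953, 0.0897, 0.0245]
eef_rot: [0.218, 0.657, -0.248, 0.677]
contact_force: [-3.8, -3.3, 7.0]
opening: 0.0169
```

```bash
python3 jf.py
```

```text
TCP in jig mm [-81.6 -82.1  24.5] F jig [-4.2 -2.8  7. ] T jig [-0.01  0.19  0.02] toolx jig [ 0.007 -0.051 -0.999] yaw err -0.0016
```

step_arm --commands '[{"travel": [0.002,0.0,0],"roll": 0,"jaw": 0.01},{"travel": [0.004,0.0,0],"roll": 0,"jaw": 0.01},{"travel": [0.004,0.0,0],"roll": 0,"jaw": 0.01}]'

```text
time: 17.75
position: [0.4955, 0.0892, 0.0228]
eef_rot: [0.218, 0.657, -0.248, 0.678]
contact_force: [-8.7, -5.1, 19.9]
opening: 0.0166
```

```bash
python3 jf.py
```

```text
TCP in jig mm [-81.5 -82.6  22.8] F jig [-9.2 -4.1 19.9] T jig [-0.24  1.09  0.02] toolx jig [ 0.008 -0.052 -0.999] yaw err -0.0017
```

step_arm --commands '[{"travel": [0.0,0.0,0],"roll": -0.004,"jaw": 0.01},{"travel": [0.0,0.0015,-0.0015],"roll": -0.008,"jaw": 0.01},{"travel": [0.0,0.003,-0.003],"roll": -0.01,"jaw": 0.01},{"travel": [0.0,0.0045,-0.0045],"roll": -0.01,"jaw": 0.01},{"travel": [0.0,0.006,-0.006],"roll": -0.01,"jaw": 0.01},{"travel": [0.0,0.006,-0.006],"roll": -0.01,"jaw": 0.01}]'

```text
time: 18.35
position: [0.4958, 0.0908, 0.0238]
eef_rot: [0.211, 0.655, -0.251, 0.681]
contact_force: [-1.5, -23.3, 13.1]
opening: 0.0168
```

```bash
cat > see.py <<'E'
from h import *
import sys
im=r.capture("wrist");n=sys.argv[1]
cv2.imwrite(f"pics/{n}.png",np.hstack([cv2.resize(im[0:130,240:372],None,fx=3,fy=3,interpolation=cv2.INTER_CUBIC),cv2.resize(im[200:330,380:512],None,fx=3,fy=3,interpolation=cv2.INTER_CUBIC)]))
cv2.imwrite(f"pics/{n}_full.png",im)
E
python3 jf.py;python3 see.py a1
```

```text
TCP in jig mm [-81.  -81.   23.8] F jig [ -4.2 -22.9  13.1] T jig [-3.92  0.33  0.13] toolx jig [ 0.009 -0.066 -0.998] yaw err 0.0036
```

View pics/a1.png

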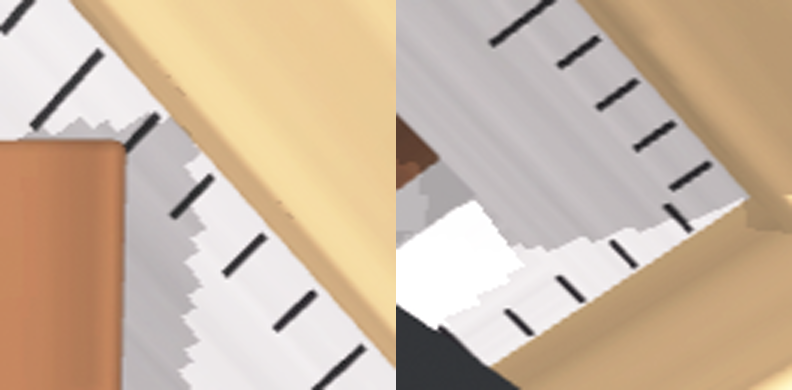

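```bash
python3 - <<'E'
from h import *
im=cv2.imread("pics/a1_full.png")
cv2.imwrite("pics/a1b.png",cv2.resize(im[0:290,250:512],None,fx=2.7,fy=2.05,interpolation=cv2.INTER_CUBIC))
cv2.imwrite("pics/a1c.png",cv2.resize(im[200:330,380:512],None,fx=4.5,fy=4.5,interpolation=cv2.INTER_CUBIC))
cv2.imwrite("pics/a1d.png",cv2.resize(im[0:130,240:372],None,fx=4.5,fy=4.5,interpolation=cv2.INTER_CUBIC))
E
python3 st.py
```

```text
18.4 pos [0.4958 0.0908 0.0238] F [ -1.7 -23.9  12.2] T [-3.94 -0.18  0.13] open 0.0169
toolx [ 0.017 -0.065 -0.998] yaw_y 0.9036 [ 0.221  0.438 -0.306  0.824 -0.067  0.887]
```

View pics/a1c.png

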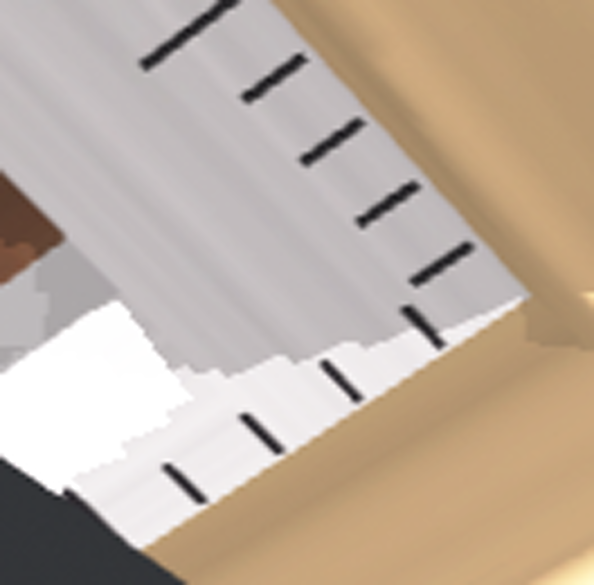

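View pics/a1d.png

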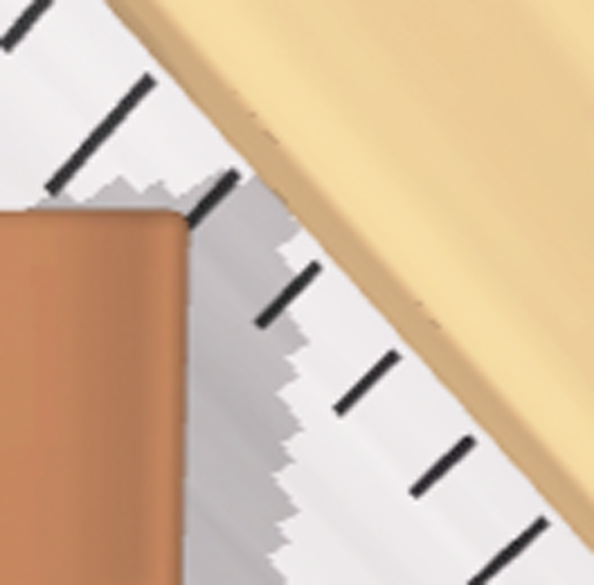

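View pics/a1_full.png

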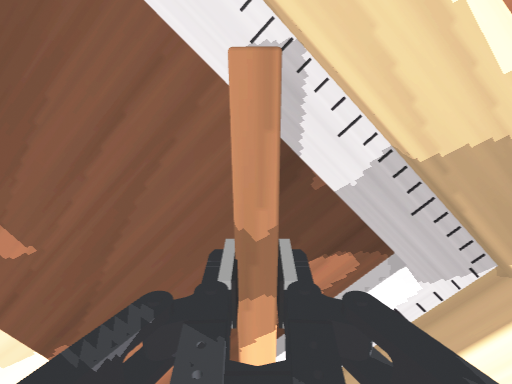

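Run:
```python
from h import *
im=cv2.imread("pics/a1_full.png")
for row in (25,50,75,100,125): 
    print(row,[tuple(int(v) for v in im[row,c]) for c in range(int(262+row*.9),int(262+row*.9)+34,1)][0:34:1][:0])
    c0=int(262+row*.9)
    print(c0,im[row,c0:c0+40,0].tolist())
```

```text
25 []
284 [228, 171, 126, 129, 130, 127, 128, 129, 128, 128, 129, 126, 126, 151, 158, 163, 163, 163, 164, 166, 165, 165, 166, 166, 165, 165, 165, 165, 164, 163, 163, 160, 160, 159, 158, 158, 157, 157, 158, 157]
50 []
307 [170, 126, 129, 130, 130, 129, 129, 128, 128, 129, 135, 143, 151, 159, 162, 163, 163, 164, 166, 166, 166, 166, 166, 166, 166, 166, 165, 163, 163, 161, 160, 159, 158, 158, 157, 156, 156, 156, 156, 156]
75 []
329 [169, 126, 127, 130, 130, 129, 130, 128, 128, 129, 134, 143, 152, 160, 163, 163, 163, 164, 165, 166, 166, 166, 166, 165, 165, 165, 163, 161, 160, 159, 158, 158, 157, 156, 156, 155, 155, 155, 155, 155]
100 []
352 [128, 128, 131, 130, 129, 130, 128, 128, 130, 136, 144, 154, 161, 163, 163, 164, 164, 165, 166, 165, 166, 165, 164, 163, 162, 161, 159, 159, 158, 157, 156, 155, 153, 150, 151, 151, 150, 151, 151, 151]
125 []
374 [149, 128, 130, 129, 129, 128, 126, 127, 130, 135, 144, 153, 159, 161, 162, 164, 163, 164, 165, 164, 163, 163, 162, 160, 160, 159, 159, 157, 156, 155, 153, 150, 149, 149, 149, 149, 149, 149, 148, 149]
```

Run:
```python
from h import *
o=r.get_obs();e=ext("wrist",o);jr=Ro.from_euler('z',JY).as_matrix()
P=lambda uv,z:jr.T@(onz(e,uv,z)-J)*1000
for row,a,b in((25,285,296.5),(50,307,318),(75,329,340),(100,351.5,362),(125,374,384)):
    print(row,np.round(P((a,row),.027),1),np.round(P((b,row),.055),1))
# fit yaw relation
A=P((285,25),.027);B=P((374,125),.027);C=P((296.5,25),.055);D=P((384,125),.055)
print(np.arctan2(*(B-A)[1::-1]),np.arctan2(*(D-C)[1::-1]))
print("heel",P((496.8,265.5),.027))
# plate leg edge point near (412,318)
print(P((412.5,317),.027))
```

```text
25 [-144.1   -1.1   27. ] [-140.9   -1.    55. ]
50 [-132.1   -1.    27. ] [-131.4   -1.    55. ]
75 [-119.4   -1.    27. ] [-121.3   -0.9   55. ]
100 [-106.    -0.7   27. ] [-110.7   -0.8   55. ]
125 [-92.   -0.5  27. ] [-99.6  -0.6  55. ]
0.011382318648422802 0.008932692877897606
heel [ 1.23861806 -0.18472725 27.        ]
[  0.52302694 -46.8380257   27.        ]
```

step_arm --commands '[{"travel": [0.001,0.0,0],"roll": 0,"jaw": 0.01},{"travel": [0.002,0.0,0],"roll": 0,"jaw": 0.01},{"travel": [0.002,0.0,0],"roll": 0,"jaw": 0.01}]'

```text
time: 18.7
position: [0.4958, 0.0904, 0.0231]
eef_rot: [0.212, 0.655, -0.25, 0.681]
contact_force: [-6.3, -6.3, 14.4]
opening: 0.0167
```

```bash
python3 jf.py; python3 see.py a2
python3 - <<'E'
from h import *
im=r.capture("side");cv2.imwrite("pics/side8.png",im)
cv2.imwrite("pics/side8z.png",cv2.resize(im[175:235,160:265],None,fx=7.5,fy=7.5,interpolation=cv2.INTER_CUBIC))
e=ext("side")
for p in[(0,-200,27),(0,-200,15),(-30,-200,27),(-30,-200,15),(-200,-30,27),(-200,-30,15),(-200,0,27),(0,-225,55),(0,-225,15),(-245,0,55)]:
    u=proj(e,jw(*(np.array(p)/1000)))[0]; print(p,np.round(u,1),"zoom",np.round((u-[160,175])*7.5+3.25,0))
E
```

```text
TCP in jig mm [-81.  -81.4  23.1] F jig [-7.  -5.5 14.4] T jig [0.03 0.67 0.18] toolx jig [ 0.01  -0.066 -0.998] yaw err 0.0034
(0, -200, 27) [249.6 220.5] zoom [675. 344.]
(0, -200, 15) [249.6 223.3] zoom [676. 365.]
(-30, -200, 27) [240.3 223.1] zoom [606. 364.]
(-30, -200, 15) [240.4 225.8] zoom [607. 385.]
(-200, -30, 27) [171.8 201.7] zoom [ 92. 203.]
(-200, -30, 15) [172.3 204.4] zoom [ 95. 224.]
(-200, 0, 27) [169.5 195.8] zoom [ 75. 159.]
(0, -225, 55) [252.4 219.4] zoom [697. 336.]
(0, -225, 15) [252.6 228.7] zoom [698. 406.]
(-245, 0, 55) [154.6 192.7] zoom [-37. 136.]
```

View pics/side8z.png

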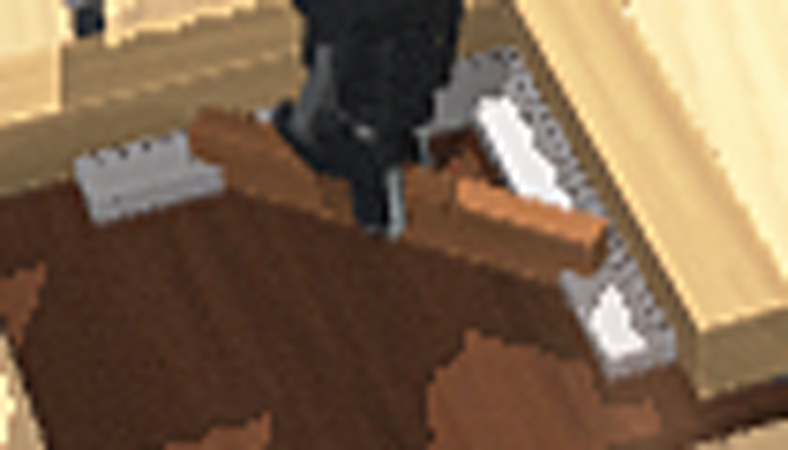

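View pics/a2.png

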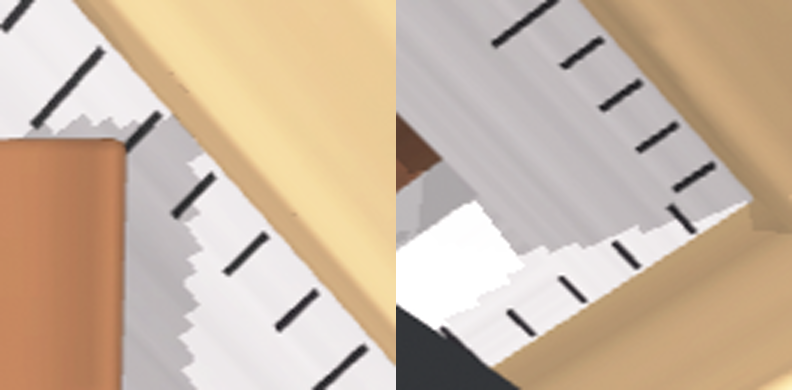

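step_arm --commands '[{"travel": [0.0,0.002,0],"roll": 0,"jaw": 0.01},{"travel": [0.0,0.004,0],"roll": 0,"jaw": 0.01},{"travel": [0.0,0.006,0],"roll": 0,"jaw": 0.01},{"travel": [0.0,0.007,0],"roll": 0,"jaw": 0.01},{"travel": [0.0,0.007,0],"roll": 0,"jaw": 0.01},{"travel": [0.0,0.007,0],"roll": 0,"jaw": 0.01}]'

```text
time: 19.4
position: [0.4958, 0.0907, 0.0236]
eef_rot: [0.208, 0.655, -0.255, 0.68]
contact_force: [-13.6, -18.4, 21.9]
opening: 0.0167
```

```bash
python3 jf.py; python3 see.py a3
python3 - <<'E'
from h import *
im=r.capture("side");cv2.imwrite("pics/side9z.png",cv2.resize(im[130:235,150:265],None,fx=5.6,fy=5.6,interpolation=cv2.INTER_CUBIC))
o=r.get_obs();im=cv2.imread("pics/a3_full.png")
for row in (25,75,125): 
    c0=int(262+row*.9);print(c0,im[row,c0-4:c0+20,0].tolist())
E
```

```text
TCP in jig mm [-81.  -81.2  23.6] F jig [-15.6 -16.7  21.9] T jig [-2.45  2.34  0.09] toolx jig [ 0.002 -0.075 -0.997] yaw err 0.0012
284 [237, 237, 237, 237, 227, 171, 126, 128, 128, 129, 129, 128, 128, 131, 127, 127, 152, 159, 163, 162, 163, 164, 165, 165]
329 [236, 236, 236, 229, 189, 127, 127, 130, 129, 128, 128, 128, 129, 134, 143, 152, 159, 162, 163, 164, 164, 166, 166, 166]
374 [235, 234, 234, 224, 169, 128, 130, 130, 129, 128, 127, 128, 131, 140, 150, 155, 159, 161, 163, 164, 164, 164, 163, 162]
```

View pics/a3_full.png

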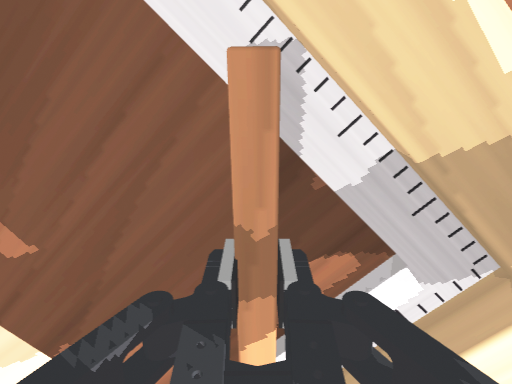

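View pics/side9z.png

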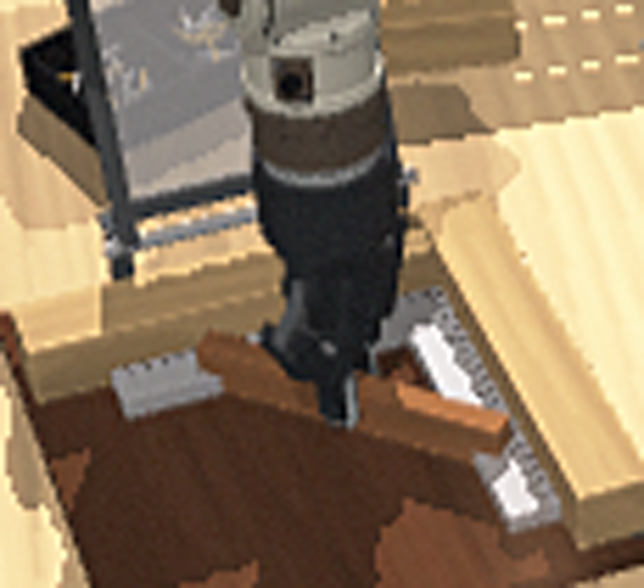

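step_arm --commands '[{"travel": [0.0,0.001,0],"roll": 0,"jaw": 0.01},{"travel": [-0.001,0.003,0],"roll": 0,"jaw": 0.01},{"travel": [-0.002,0.005,0],"roll": 0,"jaw": 0.01},{"travel": [-0.002,0.007,0],"roll": 0,"jaw": 0.01},{"travel": [-0.002,0.009,0],"roll": 0,"jaw": 0.01},{"travel": [-0.002,0.009,0],"roll": 0,"jaw": 0.01},{"travel": [-0.002,0.009,0],"roll": 0,"jaw": 0.01}]'

```text
time: 20.2
position: [0.4957, 0.0907, 0.0246]
eef_rot: [0.203, 0.657, -0.262, 0.677]
contact_force: [-12.7, -21.4, 15.3]
opening: 0.0165
```

```bash
python3 jf.py; python3 see.py a4
python3 - <<'E'
from h import *
im=r.capture("side");cv2.imwrite("pics/side10z.png",cv2.resize(im[175:235,160:265],None,fx=7.5,fy=7.5,interpolation=cv2.INTER_CUBIC))
E
python3 jf.py
```

```text
TCP in jig mm [-81.1 -81.1  24.6] F jig [-15.1 -19.8  15.3] T jig [-3.23  2.02  0.09] toolx jig [-0.01  -0.088 -0.996] yaw err -0.0023
TCP in jig mm [-81.1 -81.1  24.6] F jig [-16.6 -21.9  14.4] T jig [-3.19  2.05  0.19] toolx jig [-0.01  -0.088 -0.996] yaw err -0.0022
```

View pics/side10z.png

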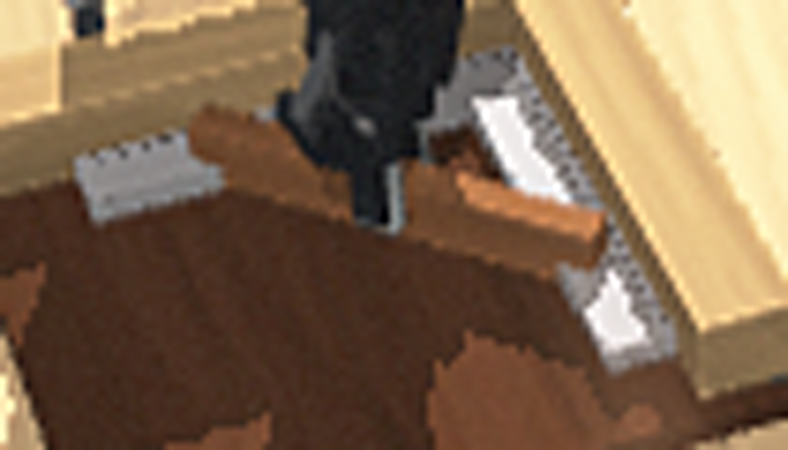

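View pics/a4.png

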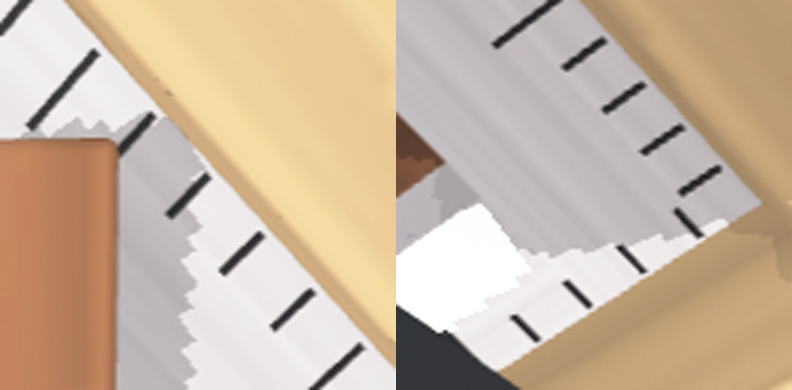

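step_arm --commands '[{"travel": [0.002,0,0],"roll": 0,"jaw": 0.01},{"travel": [0.004,0,0],"roll": 0,"jaw": 0.01},{"travel": [0.006,0,0],"roll": 0,"jaw": 0.01},{"travel": [0.006,0,0],"roll": 0,"jaw": 0.01}]'

```text
time: 20.7
position: [0.4958, 0.09, 0.0225]
eef_rot: [0.203, 0.656, -0.262, 0.678]
contact_force: [-12.4, -6.5, 31.5]
opening: 0.0167
```

```bash
python3 jf.py
```

```text
TCP in jig mm [-81.1 -81.9  22.5] F jig [-13.1  -5.1  31.5] T jig [-0.15  1.69 -0.1 ] toolx jig [-0.008 -0.088 -0.996] yaw err -0.0025
```

step_arm --commands '[{"travel": [0.004,0,0],"roll": 0,"jaw": 0.01},{"travel": [0.007,-0.001,0],"roll": 0,"jaw": 0.01},{"travel": [0.007,-0.003,0.001],"roll": 0,"jaw": 0.01},{"travel": [0.007,-0.005,0.002],"roll": 0,"jaw": 0.01},{"travel": [0.007,-0.005,0.002],"roll": 0,"jaw": 0.01}]'

```text
time: 21.2
position: [0.4959, 0.0899, 0.0224]
eef_rot: [0.208, 0.656, -0.256, 0.679]
contact_force: [-17.5, 10.0, 46.2]
opening: 0.0168
```

```bash
python3 jf.py
```

```text
TCP in jig mm [-81.  -81.9  22.4] F jig [-16.3  12.   46.2] T jig [ 2.69  2.53 -0.32] toolx jig [-0.001 -0.076 -0.997] yaw err 0.0009
```

step_arm --commands '[{"travel": [0.002,0,0],"roll": 0,"jaw": 0.01},{"travel": [0.003,-0.002,0.001],"roll": 0,"jaw": 0.01},{"travel": [0.003,-0.004,0.003],"roll": 0,"jaw": 0.01},{"travel": [0.003,-0.005,0.004],"roll": 0,"jaw": 0.01},{"travel": [0.003,-0.005,0.004],"roll": 0,"jaw": 0.01}]'

```text
time: 21.7
position: [0.4959, 0.0901, 0.0225]
eef_rot: [0.212, 0.658, -0.25, 0.678]
contact_force: [-12.6, 15.2, 21.1]
opening: 0.0167
```

```bash
python3 jf.py
```

```text
TCP in jig mm [-81.  -81.8  22.5] F jig [-10.7  16.6  21.1] T jig [ 3.47  1.21 -0.45] toolx jig [ 0.002 -0.061 -0.998] yaw err 0.0047
```

step_arm --commands '[{"travel": [0.002,0,0],"roll": 0,"jaw": 0.01},{"travel": [0.003,-0.002,0.001],"roll": 0,"jaw": 0.01},{"travel": [0.003,-0.004,0.003],"roll": 0,"jaw": 0.01},{"travel": [0.003,-0.005,0.004],"roll": 0,"jaw": 0.01},{"travel": [0.003,-0.005,0.004],"roll": 0,"jaw": 0.01}]'

```text
time: 22.2
position: [0.4962, 0.0898, 0.0223]
eef_rot: [0.215, 0.66, -0.244, 0.677]
contact_force: [-10.3, 14.5, 20.0]
opening: 0.0167
```

```bash
python3 jf.py
```

```text
TCP in jig mm [-80.7 -82.1  22.3] F jig [-8.6 15.5 20. ] T jig [ 3.18  1.05 -0.1 ] toolx jig [ 0.005 -0.047 -0.999] yaw err 0.0092
```

step_arm --commands '[{"travel": [0.002,0,0],"roll": 0,"jaw": 0.01},{"travel": [0.003,-0.002,0.001],"roll": 0,"jaw": 0.01},{"travel": [0.003,-0.004,0.003],"roll": 0,"jaw": 0.01},{"travel": [0.003,-0.005,0.004],"roll": 0,"jaw": 0.01},{"travel": [0.003,-0.005,0.004],"roll": 0,"jaw": 0.01}]'

```text
time: 22.7
position: [0.4962, 0.09, 0.0223]
eef_rot: [0.218, 0.662, -0.237, 0.677]
contact_force: [-10.6, 15.3, 23.0]
opening: 0.0168
```

```bash
python3 jf.py
```

```text
TCP in jig mm [-80.7 -81.9  22.3] F jig [-8.8 16.4 23. ] T jig [ 3.1   1.45 -0.3 ] toolx jig [ 0.007 -0.033 -0.999] yaw err 0.0137
```

step_arm --commands '[{"travel": [0.0,0.0,0],"roll": 0.005,"jaw": 0.01},{"travel": [0.0,0.002,-0.001],"roll": 0.01,"jaw": 0.01},{"travel": [0.0,0.004,-0.001],"roll": 0.01,"jaw": 0.01},{"travel": [0.0,0.006,-0.001],"roll": 0.01,"jaw": 0.01},{"travel": [0.0,0.007,-0.001],"roll": 0.01,"jaw": 0.01},{"travel": [0.0,0.007,-0.001],"roll": 0.01,"jaw": 0.01},{"travel": [0.0,0.007,-0.001],"roll": 0.01,"jaw": 0.01}]'

```text
time: 23.4
position: [0.4961, 0.0905, 0.0226]
eef_rot: [0.218, 0.661, -0.246, 0.674]
contact_force: [-11.1, -17.3, 18.7]
opening: 0.0166
```

```bash
python3 jf.py; python3 see.py a5
python3 - <<'E'
from h import *
im=r.capture("side");cv2.imwrite("pics/side11z.png",cv2.resize(im[175:235,160:265],None,fx=7.5,fy=7.5,interpolation=cv2.INTER_CUBIC))
E
python3 st.py
```

```text
TCP in jig mm [-80.7 -81.4  22.6] F jig [-13.  -15.9  18.7] T jig [-2.99  2.26  0.34] toolx jig [-0.    -0.044 -0.999] yaw err 0.0015
23.5 pos [0.4961 0.0905 0.0226] F [-11.2 -16.9  19.1] T [-3.31  1.84  0.28] open 0.0169
toolx [ 0.005 -0.044 -0.999] yaw_y 0.9016 [ 0.207  0.445 -0.298  0.832 -0.044  0.876]
```

View pics/side11z.png

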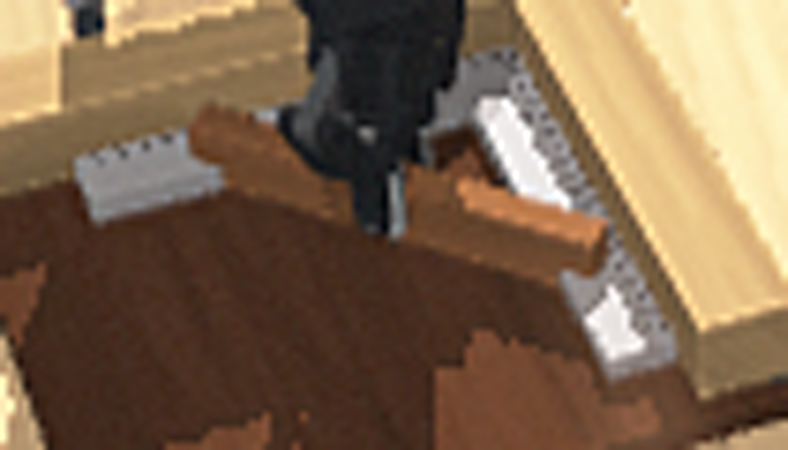

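View pics/a5.png

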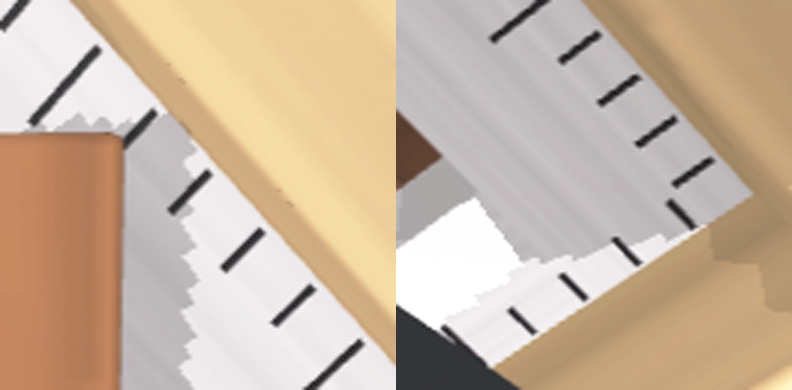

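Run:
```python
from h import *
o=r.get_obs();e=ext("wrist",o);jr=Ro.from_euler('z',JY).as_matrix()
P=lambda uv,z:jr.T@(onz(e,uv,z)-J)*1000
im=cv2.imread("pics/a5_full.png")[:,:,0].astype(float)
L=[];S=[]
for row in range(15,131,5):
    c0=int(262+row*.9)-8; v=im[row,c0:c0+40]
    i=int(np.argmax(v[:-3]-v[3:])) ; 
    k=np.where(v[i:]<185)[0][0]+i; k2=k-1; fc=c0+k2+(v[k2]-182)/(v[k2]-v[k]) 
    j=np.where(v[k+3:]>146)[0][0]+k+3
    L.append(P((fc,row),.027));S.append(P((c0+j,row),.055))
L=np.array(L);S=np.array(S)
pl=np.polyfit(L[:,0],L[:,1],1);ps=np.polyfit(S[:,0],S[:,1],1)
print("leg",pl,"stud",ps,"gap at -180,-80,0:",[np.polyval(ps,x)-np.polyval(pl,x) for x in(-180,-80,0)])
print(np.std(L[:,1]-np.polyval(pl,L[:,0])))
```

```text
leg [ 0.00757417 -0.09728774] stud [ 0.00692948 -0.04421932] gap at -180,-80,0: [np.float64(0.16911213477493536), np.float64(0.10464340814846662), np.float64(0.05306842684729163)]
0.3520058516690667
```

step_arm --commands '[{"travel": [0.003,0.0,0],"roll": 0,"jaw": 0.01},{"travel": [0.004,0.0,0],"roll": 0,"jaw": 0.01},{"travel": [0.003,0.002,0.001],"roll": 0,"jaw": 0.01},{"travel": [0.001,0.005,0.001],"roll": 0,"jaw": 0.01},{"travel": [0.0,0.008,0.001],"roll": 0,"jaw": 0.01},{"travel": [0.0,0.009,0.0],"roll": 0,"jaw": 0.01},{"travel": [0.0,0.009,0.0],"roll": 0,"jaw": 0.01},{"travel": [0.0,0.009,0.0],"roll": 0,"jaw": 0.01}]'

```text
time: 24.3
position: [0.496, 0.0904, 0.0224]
eef_rot: [0.213, 0.662, -0.253, 0.672]
contact_force: [-15.4, -21.7, 20.8]
opening: 0.0168
```

```bash
python3 jf.py; python3 see.py a6
python3 - <<'E'
from h import *
im=r.capture("side");cv2.imwrite("pics/side12.png",im);cv2.imwrite("pics/side12z.png",cv2.resize(im[175:235,160:265],None,fx=7.5,fy=7.5,interpolation=cv2.INTER_CUBIC))
E
python3 jf.py
```

```text
TCP in jig mm [-80.8 -81.4  22.4] F jig [-17.8 -19.8  20.8] T jig [-3.39  2.64  0.29] toolx jig [-0.012 -0.057 -0.998] yaw err -0.0016
TCP in jig mm [-80.8 -81.4  22.4] F jig [-17.7 -19.9  20.6] T jig [-3.37  2.63  0.33] toolx jig [-0.012 -0.057 -0.998] yaw err -0.0017
```

View pics/side12z.png

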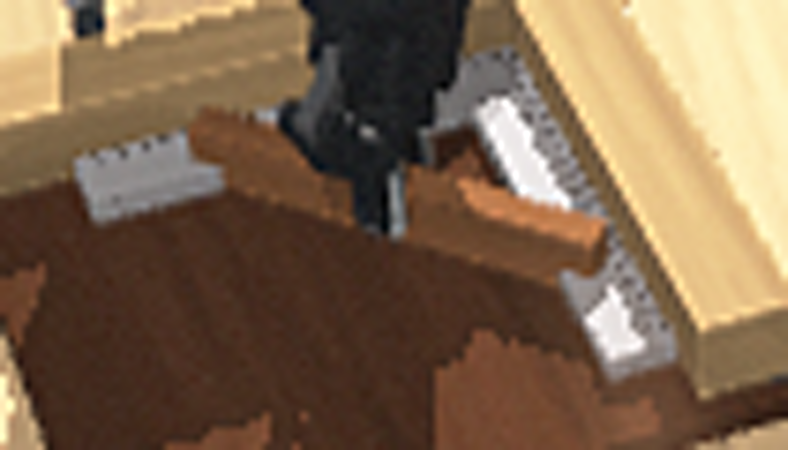

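View pics/side12.png

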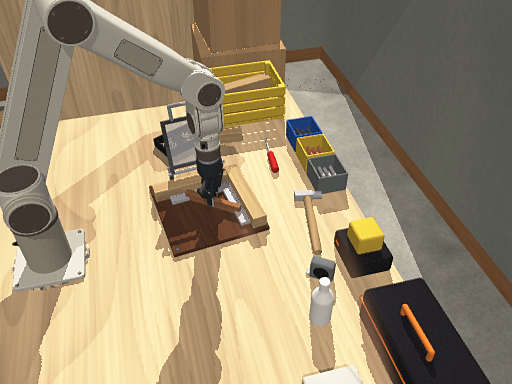

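View pics/a6.png

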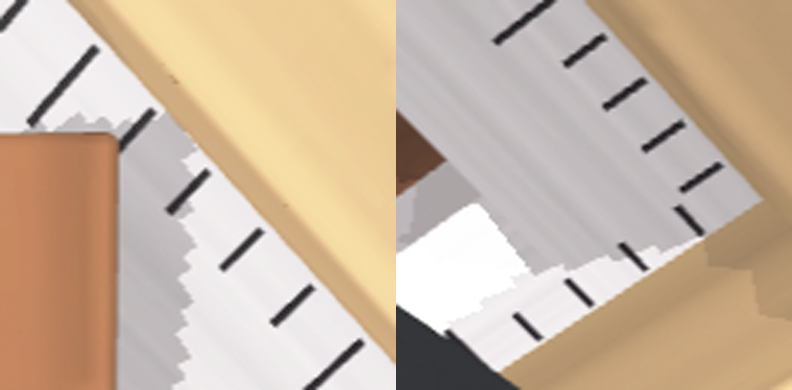

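```bash
python3 -c "
from cell import r
print(r.sign_off())"; python3 jf.py
```

```text
the job is handed in; nothing more can be done
None
the job is handed in; nothing more can be done
```

I swung the guard up by its bar at under about 1 rad/s and pressed it onto its stop. I then carried the square by its brace to the board, slid it into the corner and handed the job in at about 24 s, still gripping and pressing. No verdict was reported.

**Last checks**
- **Push:** the force on the tool was about 18 N along jig x and 20 N along jig y. These wrist readings include board friction, so the force on each timber is lower; I could not read it directly. The square did not move under that push.
- **Stud:** the wrist camera put the gap between leg and stud at about 0.1 mm, parallel to within 0.001 rad. I measured this one push before the last, and the final picture looks the same.
- **Plate:** I did not measure a gap here. Contact rests on the force and on no gap showing in the side view.
- **Flatness:** the square looks flat on the board in the side view.
- **Guard and bench:** the guard still rests on its stop, and I saw no bystander out of place in the final side view.

**What went wrong on the way**
- **False contact:** on the first push the forces looked seated, but a gap of about 3–4 mm still showed at the stud. A further push along jig y and a small yaw correction closed it.
- **Tilt:** pressing slowly tipped the tool, and at one point the square's end lifted by about 4–5 mm. I fixed this by pressing down while pulling back, then pushing home again.
- **Downward force:** one of those presses read 46 N at the wrist. That went through the square, not the arm or gripper body.

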